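# Load the parts dryer's drawer and set its timer

## Task

Finish loading the bench air dryer: lay the steel valve body from the rubber mat and the fork end from the sloping drain rack flat in the two empty bays of its open drawer, one to a bay and without dropping them, so that nothing stands above the rim, and push the drawer fully home. Then set the timer on the sloping panel the way its spring needs: wind it clockwise past the top mark (15 minutes), then turn it back down to 10 minutes and let go. Leave the angle bracket on the rack and the carton, can and wrench on the mat where they are.

Things in the scene. Friction and masses are not known exactly. Their poses are not given: they have to be found in the camera images.
- dryer: Fixed grey bench-top air dryer, 300 mm deep (x), 280 wide (y), 180 high, flat-topped. Origin: centre of its underside. Own -x faces the robot, +y is the left as the robot sees it. Front face at own x = -150 mm: a drawer; over it a lintel from 74 to 112 mm above the bench; from there a flat panel 150 mm long slopes up and away at 27 deg to the bench.
- drawer (a joint): Slide of the dryer's drawer, m: 0 = fully home, grows as it comes out towards the robot; starts about 0.15 (stop 0.155), friction 3 N. Grey tray, walls 4 mm, inner length 150 mm, floor 20 and rim 70 mm above the bench (4 mm under the lintel). Across it: left bay, 36 mm column full of small stock, right bay. Blue front plate 10 mm thick, 270 mm wide, 14 to 72 mm above the bench.
- bay_left (a point): Centre of the floor of the drawer's left (dryer's +y) empty bay, 150 mm long in x, 104 mm wide in y, 50 mm deep to the rim; moves with the drawer; axes are those of the dryer.
- bay_right (a point): Centre of the floor of the drawer's right (dryer's -y) empty bay, same size; moves with the drawer; axes are those of the dryer.
- drawer_handle (a point): Middle of the drawer's steel bar handle: a round bar 10 mm thick, 110 mm long along the dryer's y, 42 mm above the bench, its centre line 26 mm in front of the front plate's outer face. Pushing bar or plate shuts the drawer. Moves with the drawer; axes are those of the dryer.
- timer (a joint): Timer knob on the sloping panel, rad, grows clockwise as one faces the panel: 10 deg (0.1745) a minute; 10 minutes = 1.745, top mark 15 minutes = 2.618, stop 2.92. Stays where left (friction 0.06 N m). Black marks on the panel, one a minute, long at 0, 5, 10, 15: 0 is 75 deg left of straight up the slope, 10 is 25 deg right, 15 is 75 deg right. White pointer line on the grip bar.
- timer_grip (a point): On the timer's axis, inside the grip bar, 10 mm under its top; z points out of the panel (27 deg off vertical, to the dryer's front). Black knob: skirt 66 mm across, its top 8 mm above the panel; on it, centred, a grip bar 60 mm long, 14 thick, top 40 mm above the panel. The bar lies along the pointer, which at timer = t is 1.309 - t rad anticlockwise of straight up the slope.
- valve_body: Loose plain steel valve body lying on the mat, 120 mm long (own x), 44 wide (y), 42 high (z), 0.4 to 0.8 kg: a block 80 mm long, square cover plates 4 mm thick and round end caps (34 mm across, 20 long) at both ends, dark ports on top. Origin: centre of its underside; centre of mass above it. Flat sides 44 mm apart.
- valve_end0 (a point): Middle of the valve body's -x end face, 21 mm above its underside.
- valve_end1 (a point): Middle of the valve body's +x end face, 21 mm above its underside.
- fork_end: Loose plain steel fork end (clevis) on the rack, tilted 25 deg with it, fork uphill: 110 mm long (own x), 40 wide (y), 40 high (z), 0.35 to 0.7 kg; solid block from x -55 to -5 mm, then two cheeks 11 mm thick. Origin: centre of the underside it lies on; centre of mass at x = -8 mm. Flat sides 40 mm apart all along.
- fork_tail (a point): Middle of the fork end's -x (solid) end face, 20 mm above its underside.
- fork_tip (a point): Between the ends of the fork's cheeks (+x end), 20 mm above its underside.
- rack: Fixed steel drain rack: a sheet 150 mm long, 220 wide (own y), sloping up at 25 deg away from its own -x side (towards the robot), from 65 to 128 mm above the bench, a lip 16 mm high at its foot. Origin: centre of its underside. On it, 104 mm apart across, fork end and angle bracket, either way round. It stands left or right of the dryer, the mat on the other side.
- mat: Fixed flat black rubber mat, 220 mm (x), 250 mm (y), 3 mm thick, beside the dryer; the valve body lies near its middle among carton, spray can and wrench. Origin: centre of its underside.
- bracket: Loose steel angle bracket on the rack beside the fork end, 110 x 40 mm, a flat plate 7 mm thick with a flange 42 mm high at its lower end; not for the dryer. Origin: centre of its underside. Leave it.
- carton: Small brown carton on the mat, 64 x 48 mm, 52 mm high. Origin: centre of its underside. Leave it.
- wrench: Steel wrench, 170 mm long (x), flat on the mat near its edge. Leave it.
- spray_can: Plain metal can, 54 mm in diameter, 140 mm high, standing at the mat's far (+x) edge. Origin: centre of its underside. Leave it.
Things that resemble listed ones, but are neither listed nor needed, are in the scene too. What is shaped like the valve_body but blue is not meant.

How it is judged:
On the way, in this order (a step that is already met when the one before it is completed fails the run):
1. valve body and fork end lie flat, one in each empty bay, nothing above the rim, and the drawer is fully home (within 5 mm) (((x of valve_body in the frame of bay_left between -0.03 and 0.03 m and y of valve_body in the frame of bay_left between -0.036 and 0.036 m and z of valve_end0 in the frame of bay_left between 0.012 and 0.028 m and z of valve_end1 in the frame of bay_left between 0.012 and 0.028 m and x of fork_end in the frame of bay_right between -0.03 and 0.03 m and y of fork_end in the frame of bay_right between -0.036 and 0.036 m and z of fork_tail in the frame of bay_right between 0.012 and 0.028 m and z of fork_tip in the frame of bay_right between 0.012 and 0.028 m) or (x of valve_body in the frame of bay_right between -0.03 and 0.03 m and y of valve_body in the frame of bay_right between -0.036 and 0.036 m and z of valve_end0 in the frame of bay_right between 0.012 and 0.028 m and z of valve_end1 in the frame of bay_right between 0.012 and 0.028 m and x of fork_end in the frame of bay_left between -0.03 and 0.03 m and y of fork_end in the frame of bay_left between -0.036 and 0.036 m and z of fork_tail in the frame of bay_left between 0.012 and 0.028 m and z of fork_tip in the frame of bay_left between 0.012 and 0.028 m)) and value of joint drawer below 0.005 m), for 0.2 s.
2. the timer is wound past its top mark (more than 15 minutes, 2.64 rad), drawer still home (value of joint timer above 2.64 rad and value of joint drawer below 0.005 m), for 0.05 s.
At the end, for the whole second after the job is handed in: Timer at rest at 10 minutes (within 0.6 minute); drawer home within 5 mm; valve body and fork end at rest, one in each empty bay, origins within 30 mm of the bay centre along and 36 mm across it, the middles of their end faces 12 to 28 mm above its floor (flat, below the rim) (all of step 1 and value of joint timer between 1.6406 and 1.85 rad and velocity of joint timer between -0.02 and 0.02 rad/s and linear speed of each of valve_body, fork_end below 0.02 m/s); the robot touches nothing.
It fails at once if the valve body is dropped or flung into the drawer (faster than 0.8 m/s inside a bay) ((x of valve_body in the frame of bay_left between -0.075 and 0.075 m and y of valve_body in the frame of bay_left between -0.052 and 0.052 m and z of valve_body in the frame of bay_left below 0.06 m and linear speed of valve_body above 0.8 m/s) or (x of valve_body in the frame of bay_right between -0.075 and 0.075 m and y of valve_body in the frame of bay_right between -0.052 and 0.052 m and z of valve_body in the frame of bay_right below 0.06 m and linear speed of valve_body above 0.8 m/s)).
It fails at once if the fork end is dropped or flung into the drawer (faster than 0.8 m/s inside a bay) ((x of fork_end in the frame of bay_left between -0.075 and 0.075 m and y of fork_end in the frame of bay_left between -0.052 and 0.052 m and z of fork_end in the frame of bay_left below 0.06 m and linear speed of fork_end above 0.8 m/s) or (x of fork_end in the frame of bay_right between -0.075 and 0.075 m and y of fork_end in the frame of bay_right between -0.052 and 0.052 m and z of fork_end in the frame of bay_right below 0.06 m and linear speed of fork_end above 0.8 m/s)).
It fails at once if the angle bracket on the rack is moved by more than 30 mm (distance of bracket from where it was at the start of the episode above 0.03 m).
It fails at once if the carton, spray can or wrench on the mat is moved by more than 30 mm (distance of any of carton, spray_can, wrench from where it was at the start of the episode above 0.03 m).
It also fails if it takes over 72 s, if anything falls off the work surface, if the arm or the gripper's body presses on something with over 40 N, if the wrist force passes 120 N, or if a joint passes its speed limit or range.

## Robot

A 6-joint arm with a two-finger parallel gripper is mounted at the origin on the work surface. World frame = base frame: x ahead of the robot, y to its left, z up, the work surface at z = 0. Lengths are in m, angles in rad, forces in N, time in s.
With the tool pointing down it reaches from about 0.35 to 0.8 m from the base axis. Payload 7.3 kg.
Tool frame: the origin (TCP) lies midway between the tips of the shut fingers; the grasp point (between the pads) lies 19 mm behind it; y points along the fingers, z is the direction in which the jaws open and shut, and the axes are right-handed (so a half turn about y gives the same grasp; the last joint's range is limited). The gripper opens to 85 mm and grips with 20 to 120 N. Pads are 22 mm wide; open, the fingers measure 114 mm over their backs; the gripper's body (76 mm by 85 mm) begins 54 mm behind the grasp point. The pads swing forward as they close: fully open they stand 13 mm farther back than shut.
Start: joints at [1.132, 0.342, 1.524, -0, 1.275, -0.146], TCP at [0.152, 0.503, 0.231] pointing down, gripper open.
Joint ranges: [-2.53, 2.53], [-0.77, 2.02], [0.04, 2.7], [-1, 4.14], [0.28, 2.66], [-3.11, 3.11]. Speed limits (rad/s): [2.57, 2.57, 3.14, 3.14, 3.14, 3.14].

## Interface

Orientations are given as a unit quaternion [w, x, y, z].
In Python, from station import robot gives the robot as it stands. The module is installed in compiled form; this text tells all that it offers.
- The arm moves only by the tool apply_moves, never from a script. Its argument "increments" is a list of rows, each an object of numbers: "tx", "ty", "tz": the shift along the world's x, y, z in mm; "roll": the turn about the world's z in degrees. A call has exactly 10 rows; each row shifts and turns the commanded pose from where the row before left it; what a row does not reach is not made up. A row lasts 1/12 s, in which the tool goes at most 41.7 mm and 7.16 degrees, less where a joint would pass 70% of its speed; a pose out of reach is approached as far as the arm can. A call with a gripper value outside its range is refused whole. "gripper" is the opening, from 0 (shut) to 1 (fully open), set as the call begins (left out, the last holds). The fingers move at their own pace and stop on an object; "squeeze" is the grip in N (left out, the last holds). Time passes only in rows, so rows that do not move let the fingers close, or fill a call up. It gives the time, the measured TCP pose, the force and the opening at its end, in the units of the state.
- robot.read_state(): the state, without advancing time (a new reading comes with each control period).
- robot.capture(name): name is "scene" or "top"; returns a dict with "color" (480x640x3 uint8, red, green, blue), "K" (3x3 intrinsics, pixels), "dist_coeffs" ([k1, k2, p1, p2, k3] as OpenCV has them; the pictures are not rectified), "rvec" (rotation vector, rad) and "tvec" (3), from world to camera coordinates, as OpenCV has them. Camera axes: x right, y down, z forward; pixel columns grow to the right and rows downward; lengths in m; the calibration is good to about 2 mm. A picture is of the moment at which its call begins. There is no depth.
- robot.finish_job(): hands the job in, once; it reports no verdict.
Trained networks look in a picture, given as the dict that the camera call returned (one of the last four; its "shot" number tells which), for a name from the list of things; names that differ only in an ending like _2 or _b are one class to them, and where a whole thing is asked for, a point or a joint stands for the part that bears it (a point fixed in the world has none). Each returns a list of dicts, best first, with "conf" (0 to 1); they miss things now and then, are a little off and sometimes report something else, mostly with a low value. They report only what shows in the picture. A call takes as long as a camera call. They do not tell look-alikes from the thing itself.
- robot.spot_in(picture, target): "xyz" ([x, y, z] in m, in world coordinates, good to about 4 mm: the middle of the surface that is visible of it).
- robot.outline_of(picture, target): "pixels" (480x640 bool, what is visible of it).
The state is a dict: "t": time; "joints": joint angles; "joint_velocities": joint speeds; "joint_torque": joint torques, N m; "ee_pos": TCP position; "orientation": TCP orientation; "contact_force": force on the tool from outside, world axes, zero at the start; "ft_torque": the same for the moment, N m; "finger_gap": opening from 0.0 (shut) to 1.0 (fully open).
Only numpy, scipy, OpenCV 4.12 (cv2) and the standard library are available. Lean on these libraries where they do the work, as an engineer would, in place of code of your own. Each camera call takes 0.05 s, during which the arm holds its last target.

## Working session

There is one attempt and no reset: what is moved stays moved. The work goes in short steps, Python scripts to look and compute and a tool call to move; the robot and the scene stay as the last step left them, time stands still between calls to the robot, and variables do not carry over. Pictures are saved under pics/ and viewed, and the job is handed in when it is done.

Besides the shell and the picture viewer there is one more tool, called after "Request:" as name(argument=value, ...) on one line, values as JSON. apply_moves: Moves the arm, as the interface text tells. Its arguments: {"type":"object","properties":{"increments":{"type":"array"},"gripper":{"type":"number"},"squeeze":{"type":"number"}},"required":["increments"]}

```bash
mkdir -p pics; ls; python3 - <<'E'
from station import robot
import cv2,numpy as np
print(robot.read_state())
for n in ("scene","top"):
    p=robot.capture(n)
    cv2.imwrite(f"pics/{n}0.png",p["color"][:,:,::-1])
    print(n,p["K"],p["dist_coeffs"],p["rvec"],p["tvec"],p["shot"])
    for t in ["dryer","valve_body","fork_end","bay_left","bay_right","drawer_handle","timer_grip","rack","mat","bracket","carton","wrench","spray_can","valve_end0","valve_end1","fork_tail","fork_tip"]:
        try:
            print(t,[(np.round(d["xyz"],3).tolist(),round(d["conf"],2)) for d in robot.spot_in(p,t)])
        except Exception as e: print(t,e)
print(robot.read_state()["t"])
E
```

```text
pics
{'t': 0.0, 'joints': array([ 1.13195754e+00,  3.42716365e-01,  1.52505525e+00, -1.25704879e-05,
        1.27539150e+00, -1.46000386e-01]), 'joint_velocities': array([-0.00068627, -0.00098106,  0.00035553,  0.00015165,  0.00032498,
       -0.00018924]), 'joint_torque': array([-1.27045641e-03, -4.33679008e+01, -2.46013069e+01, -2.55763653e-04,
        7.94701598e-03, -1.59984222e-05]), 'ee_pos': array([0.15135583, 0.5022739 , 0.23061592]), 'orientation': array([-0.69900771,  0.7000735 , -0.10331914,  0.10300717]), 'contact_force': array([-0.92733531,  0.66904013, -0.08978601]), 'ft_torque': array([-0.00796994,  0.02514256,  0.00900929]), 'finger_gap': 0.9957652499129588}
scene [[462.41712838   0.         325.36426701]
 [  0.         462.41712838 247.16961192]
 [  0.           0.           1.        ]] [0.01383534 0.         0.         0.         0.        ] [ 2.65870925  0.2872916  -0.06484297] [-0.56195183 -0.06922582  1.19623082] 1
dryer [([0.764, -0.016, 0.15], 0.9), ([0.568, 0.013, 0.022], 0.67)]
valve_body [([0.338, -0.152, 0.035], 0.87), ([0.315, -0.312, 0.04], 0.72), ([0.48
[... 1824 characters left out ...]
, 0.045], 0.47)]
mat [([0.526, -0.356, 0.001], 0.76), ([0.709, 0.017, 0.157], 0.73), ([0.62, -0.399, 0.132], 0.58)]
bracket [([0.471, 0.323, 0.099], 0.87), ([0.527, -0.357, -0.0], 0.52), ([0.575, 0.027, 0.017], 0.34), ([0.61, -0.263, 0.058], 0.34)]
carton [([0.611, -0.265, 0.055], 0.94), ([0.578, 0.031, 0.019], 0.39)]
wrench [([0.527, -0.48, 0.01], 0.91)]
spray_can [([0.619, -0.399, 0.133], 0.68)]
valve_end0 [([0.338, -0.142, 0.04], 0.95), ([0.479, -0.353, 0.042], 0.65), ([0.311, -0.304, 0.038], 0.58)]
valve_end1 [([0.338, -0.142, 0.04], 0.95), ([0.479, -0.353, 0.042], 0.65), ([0.311, -0.304, 0.038], 0.58)]
fork_tail [([0.488, 0.428, 0.12], 0.89)]
fork_tip [([0.486, 0.428, 0.116], 0.69)]
1.8
```

View pics/scene0.png

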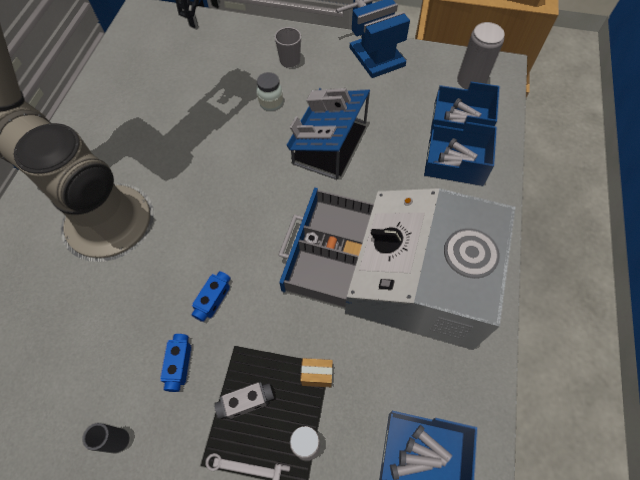

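View pics/top0.png

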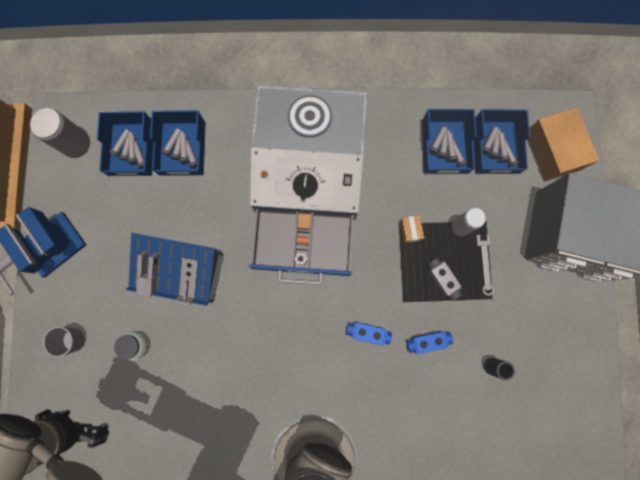

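Top view: the steel valve body is at about (445,279) on the mat. The two blue look-alikes are at (368,333) and (430,343). On the rack, the part at (148,270) looks like the fork end and the one at (187,280) like the bracket. Enlarged crops next to confirm.

```bash
python3 - <<'E'
from station import robot
import cv2,numpy as np,pickle
D={}
for n in ("scene","top"):
    p=robot.capture(n); D[n]={"p":p}
    for t in ["dryer","valve_body","fork_end","bracket","timer_grip","drawer_handle","rack","mat"]:
        D[n][t]=[(d["conf"],d["pixels"]) for d in robot.outline_of(p,t)]
        print(n,t,[(round(c,2),int(m.sum()),np.round(np.argwhere(m).mean(0)[::-1]).tolist()) for c,m in D[n][t]])
pickle.dump(D,open("d.pkl","wb"))
s=D["scene"]["p"]["color"][:,:,::-1];t=D["top"]["p"]["color"][:,:,::-1]
def crop(im,x,y,w,h): return cv2.resize(im[y:y+h,x:x+w],(400,300),interpolation=cv2.INTER_CUBIC)
cv2.imwrite("pics/crops.png",np.vstack([np.hstack([crop(t,112,215,120,90),crop(s,275,80,120,90)]),np.hstack([crop(t,395,215,120,90),crop(s,205,345,120,90)])]))
cv2.imwrite("pics/crops2.png",np.vstack([np.hstack([crop(t,240,145,133,100),crop(s,340,180,120,90)]),np.hstack([crop(t,240,200,133,100),crop(s,265,180,133,100)])]))
E
```

```text
scene dryer [(0.6, 28153, [405.0, 260.0]), (0.51, 881, [328.0, 100.0])]
scene valve_body [(0.96, 1098, [211.0, 296.0]), (0.76, 1401, [244.0, 401.0]), (0.72, 1336, [176.0, 362.0]), (0.62, 834, [328.0, 99.0])]
scene fork_end [(0.77, 896, [329.0, 100.0])]
scene bracket [(0.88, 636, [311.0, 131.0])]
scene timer_grip [(0.74, 645, [387.0, 239.0])]
scene drawer_handle [(0.62, 7321, [325.0, 248.0]), (0.2, 28072, [406.0, 260.0])]
scene rack [(0.96, 3891, [331.0, 137.0])]
scene mat [(0.88, 8999, [266.0, 414.0]), (0.6, 653, [311.0, 131.0])]
top dryer [(0.58, 19643, [306.0, 179.0])]
top valve_body [(0.78, 707, [429.0, 342.0]), (0.67, 665, [368.0, 333.0])]
top fork_end [(0.67, 5018, [443.0, 263.0]), (0.6, 867, [147.0, 273.0]), (0.48, 6065, [302.0, 243.0])]
top bracket [(0.64, 715, [187.0, 281.0])]
top timer_grip [(0.94, 520, [304.0, 184.0])]
top drawer_handle [(0.58, 6149, [302.0, 243.0])]
top rack [(0.82, 3545, [176.0, 266.0])]
top mat [(0.68, 5080, [442.0, 263.0])]
```

View pics/crops.png

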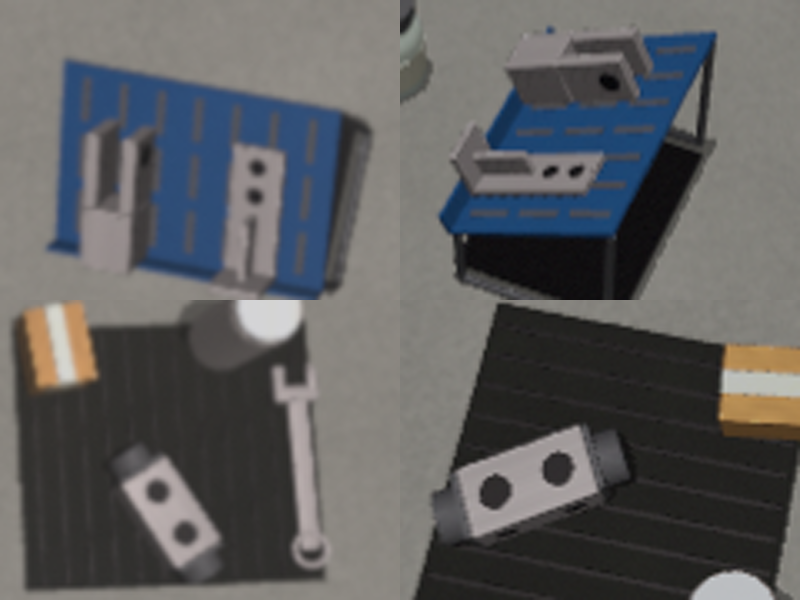

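View pics/crops2.png

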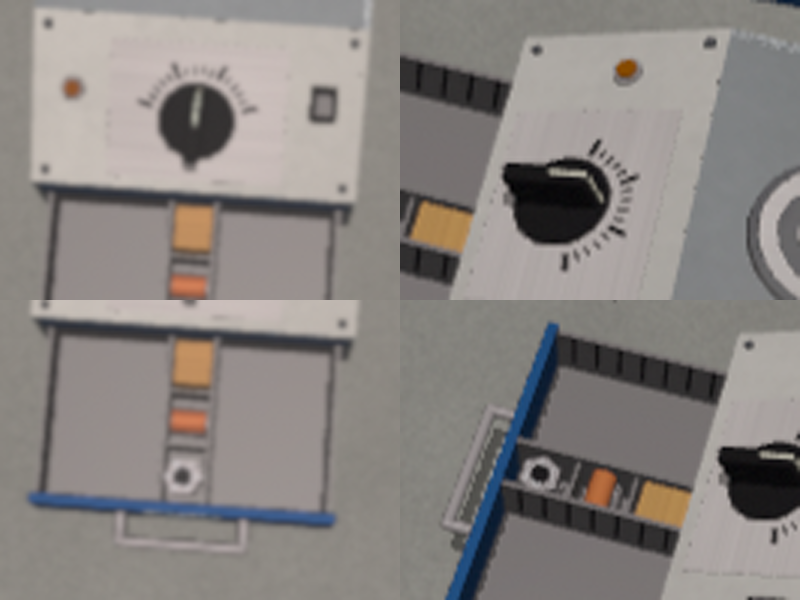

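The crops confirm it. The two-cheeked fork end is the left part on the rack, the plate with holes and flange is the bracket, and the steel-coloured valve body with dark ports is on the mat. The blue ones on the bench aren't wanted. Next I fit poses.

```bash
cat > h.py <<'E'
import cv2,numpy as np,pickle
from scipy.optimize import minimize,least_squares
def Rz(a): c,s=np.cos(a),np.sin(a); return np.array([[c,-s,0],[s,c,0],[0,0,1.]])
def Ry(a): c,s=np.cos(a),np.sin(a); return np.array([[c,0,s],[0,1,0],[-s,0,c]])
def proj(p,X): return cv2.projectPoints(np.asarray(X,float).reshape(-1,1,3),np.asarray(p["rvec"],float),np.asarray(p["tvec"],float),p["K"],np.asarray(p["dist_coeffs"],float))[0].reshape(-1,2)
def box(x0,x1,y0,y1,z0,z1): return np.array([[x,y,z] for x in(x0,x1) for y in(y0,y1) for z in(z0,z1)])/1000
def cyl(x0,x1,r,zc): 
    a=np.linspace(0,2*np.pi,16,endpoint=False); return np.vstack([np.c_[np.full(16,x),r*np.cos(a),zc+r*np.sin(a)] for x in(x0,x1)])/1000
S=4
def sil(p,parts,R,t):
    m=np.zeros((480*S,640*S),np.uint8)
    for P in parts:
        q=proj(p,P@R.T+t); h=cv2.convexHull(((q+0.5)*S).astype(np.float32)).astype(np.int32); cv2.fillConvexPoly(m,h,1)
    return cv2.resize(m.astype(np.float32),(640,480),interpolation=cv2.INTER_AREA)
def fit(views,parts,x0,RT,step):
    def f(x):
        R,t=RT(x); return sum(np.abs(sil(p,parts,R,t)-m).sum()/m.sum() for p,m in views)
    sim=np.vstack([x0]+[np.array(x0)+np.eye(len(x0))[i]*step[i] for i in range(len(x0))])
    r=minimize(f,x0,method="Nelder-Mead",options=dict(initial_simplex=sim,maxiter=250,xatol=1e-4,fatol=1e-4)); return r.x,r.fun
VALVE=[box(-40,40,-22,22,0,42),cyl(-60,60,17,21)]
FORK=[box(-55,-5,-20,20,0,40),box(-5,55,-20,-9,0,40),box(-5,55,9,20,0,40)]
E
python3 - <<'E'
from h import *
D=pickle.load(open("d.pkl","rb"));s,t=D["scene"]["p"],D["top"]["p"]
ms=D["scene"]["fork_end"][0][1];mt=D["top"]["fork_end"][1][1]
a=np.deg2rad(25)
RT=lambda x:(Rz(x[3])@Ry(-a),x[:3])
for v in ([(s,ms),(t,mt)],[(s,ms)],[(t,mt)]):
    print("fork",fit(v,FORK,[.487,.42,.085,0.1],RT,[.01,.01,.01,.1]))
RTv=lambda x:(Rz(x[2]),np.array([x[0],x[1],.003]))
ms=D["scene"]["valve_body"][1][1]
# top mask by colour: bright object on black mat
im=t["color"].astype(int).sum(2)
crop=np.zeros((480,640),bool);crop[258:301,428:464]=1
print("valve",fit([(s,ms)],VALVE,[.482,-.356,.6],RTv,[.01,.01,.15]))
# dryer points
pts=np.array([[-150,140,112],[-150,-140,112],[-16.35,140,180.1],[-16.35,-140,180.1]])/1000
top=[[252.6,207.2],[357,212.8],[250.6,148.3],[362,154.3]]
sc=[[378.1,192],[347,298],[439.6,189],[419,303]]
def res(x,w=3):
    X=pts@Rz(x[2]).T+[x[0],x[1],0]
    a=(proj(t,X)-top).ravel();b=(proj(s,X)-sc).ravel()
    return np.r_[a,b] if w==3 else (a if w==1 else b)
for w in(3,1,2):
    r=least_squares(res,[.77,0,0],args=(w,),loss="soft_l1");print("dryer",r.x,np.round(res(r.x,w),1))
E
```

```text
fork (array([ 0.49884176,  0.42349483,  0.09126807, -0.17241534]), np.float64(0.14775242587843962))
fork (array([ 0.50054972,  0.41181929,  0.1028775 , -0.18703377]), np.float64(0.06354631696428571))
fork (array([ 0.49800727,  0.42029644,  0.09924709, -0.17206411]), np.float64(0.09811130334486735))
valve (array([ 0.47882163, -0.35606972,  0.57503099]), np.float64(0.05085653104925054))
dryer [ 0.80668618  0.01144915 -0.06343379] [-2.3 -1.8  1.1 -1.3  0.1 -0.9  0.6 -0.7 -1.2 -0.3  0.1 -0.2 -0.8 -0.6
 -4.2  0.2]
dryer [ 0.80362235  0.01210872 -0.05994495] [-2.4 -0.5  1.1 -0.3 -0.2  0.5  0.4  0.3]
dryer [ 0.80984749  0.01206884 -0.05807913] [-0.2 -0.1  1.9  0.2  0.3 -0.6 -2.2  0.3]
```

```bash
cat >> h.py <<'E'
def draw(p,parts,R,t,im,k,o,col=(0,255,0)):
    E=[(0,1),(2,3),(4,5),(6,7),(0,2),(1,3),(4,6),(5,7),(0,4),(1,5),(2,6),(3,7)]
    for P in parts:
        q=((proj(p,P@R.T+t)-o+0.5)*k)
        for a,b in (E if len(P)==8 else []): cv2.line(im,tuple(int(v) for v in q[a]),tuple(int(v) for v in q[b]),col,1)
def view(p,o,w,h,k): 
    im=p["color"][o[1]:o[1]+h,o[0]:o[0]+w,::-1]; return cv2.resize(im,(int(w*k),int(h*k)),interpolation=cv2.INTER_CUBIC)
DRY=lambda d:[box(-160-d*1000,-150-d*1000,-135,135,14,72),box(-191-d*1000,-181-d*1000,-55,55,37,47)]
PAN=np.array([[-150,140,112],[-150,140,112],[-150,-140,112],[-150,-140,112],[-16.35,140,180.1],[-16.35,140,180.1],[-16.35,-140,180.1],[-16.35,-140,180.1]])/1000
E
python3 - <<'E'
from h import *
D=pickle.load(open("d.pkl","rb"));s,t=D["scene"]["p"],D["top"]["p"]
F=Rz(-.172)@Ry(-np.deg2rad(25)),np.array([.499,.4205,.094])
V=Rz(.575),np.array([.479,-.356,.003])
G=Rz(-.062),np.array([.8065,.012,0])
rows=[]
for p,o1,o2,o3 in((t,(112,225),(395,235),(236,140)),(s,(275,70),(190,360),(270,175))):
    a=view(p,o1,120,80,3.3);draw(p,FORK,*F,a,3.3,o1)
    b=view(p,o2,120,80,3.3);draw(p,[VALVE[0],box(-60,60,-12,12,9,33)],*V,b,3.3,o2)
    rows.append(np.hstack([a,b]))
cv2.imwrite("pics/ov1.png",np.vstack(rows))
o1=(236,140);a=view(t,o1,140,150,2.8);draw(t,DRY(.15)+[PAN],*G,a,2.8,o1)
o1=(270,170);b=view(s,o1,175,150,2.28);b=cv2.resize(view(s,o1,150,150,2.66),(400,400));draw(s,DRY(.15)+[PAN],*G,b,2.66,o1)
cv2.imwrite("pics/ov2.png",np.hstack([cv2.resize(a,(392,400)),b]))
E
```

```text
(no output)
```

View pics/ov1.png

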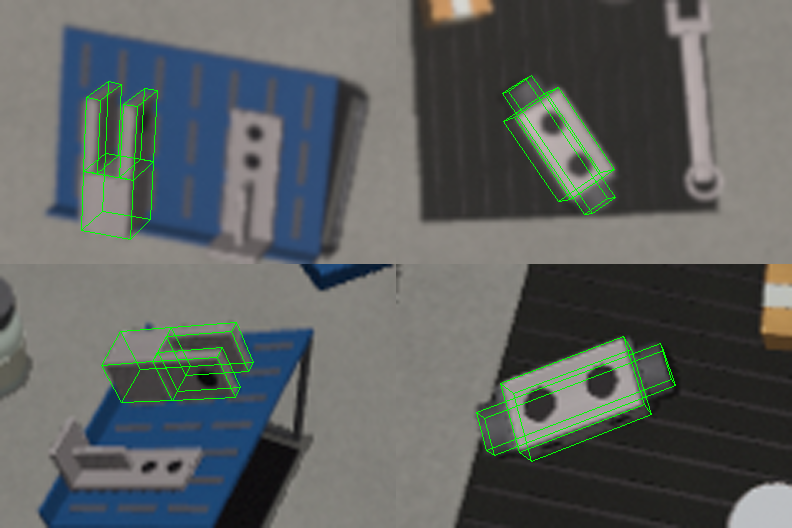

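View pics/ov2.png

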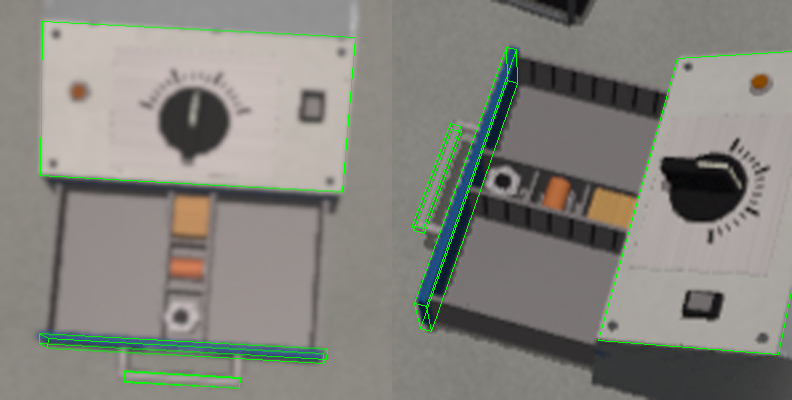

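Overlays agree within about 1 px (2 mm). Fork first, into the left bay; the valve then goes into the right bay.

Request:
apply_moves(increments=[{"tx": 33, "ty": -8, "roll": 0.7}, {"tx": 33, "ty": -8, "roll": 0.7}, {"tx": 33, "ty": -8, "roll": 0.7}, {"tx": 33, "ty": -8, "roll": 0.7}, {"tx": 33, "ty": -8, "roll": 0.7}, {"tx": 33, "ty": -8, "roll": 0.7}, {"tx": 33, "ty": -8, "roll": 0.7}, {"tx": 33, "ty": -8, "roll": 0.7}, {"tx": 33, "ty": -8, "roll": 0.7}, {"tx": 32, "ty": -6, "roll": 0.7}], gripper=0.75, squeeze=40)

```text
invalid input at $.increments[0]: expected keys tx, ty, tz, roll
```

Request:
apply_moves(increments=[{"tx": 33, "ty": -8, "tz": 0, "roll": 0.7}, {"tx": 33, "ty": -8, "tz": 0, "roll": 0.7}, {"tx": 33, "ty": -8, "tz": 0, "roll": 0.7}, {"tx": 33, "ty": -8, "tz": 0, "roll": 0.7}, {"tx": 33, "ty": -8, "tz": 0, "roll": 0.7}, {"tx": 33, "ty": -8, "tz": 0, "roll": 0.7}, {"tx": 33, "ty": -8, "tz": 0, "roll": 0.7}, {"tx": 33, "ty": -8, "tz": 0, "roll": 0.7}, {"tx": 33, "ty": -8, "tz": 0, "roll": 0.7}, {"tx": 32, "ty": -6, "tz": 0, "roll": 0.7}], gripper=0.75, squeeze=40)

```text
t: 3.53
ee_pos: [0.4823, 0.4237, 0.2313]
orientation: [-0.705, 0.705, -0.06, 0.06]
contact_force: [0.2, 0.9, 0.4]
finger_gap: 0.748
```

Request:
apply_moves(increments=[{"tx": -0.5, "ty": 0, "tz": -15, "roll": 0}, {"tx": -0.5, "ty": 0, "tz": -15, "roll": 0}, {"tx": -0.5, "ty": 0, "tz": -15, "roll": 0}, {"tx": -0.5, "ty": 0, "tz": -15, "roll": 0}, {"tx": 0, "ty": 0, "tz": -15, "roll": 0}, {"tx": 0, "ty": 0, "tz": -10, "roll": 0}, {"tx": 0, "ty": 0, "tz": -10, "roll": 0}, {"tx": 0, "ty": 0, "tz": -6, "roll": 0}, {"tx": 0, "ty": 0, "tz": 0, "roll": 0}, {"tx": 0, "ty": 0, "tz": 0, "roll": 0}])

```text
t: 4.37
ee_pos: [0.4786, 0.4248, 0.1305]
orientation: [0.705, -0.704, 0.06, -0.06]
contact_force: [-0.5, -0.1, 0.4]
finger_gap: 0.747
```

```bash
python3 - <<'E'
from station import robot
from h import *
s=robot.capture("scene");t=robot.capture("top")
cv2.imwrite("pics/f1.png",np.hstack([view(s,(265,50),130,100,3),view(t,(100,210),130,100,3)]))
E
```

```text
(no output)
```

View pics/f1.png

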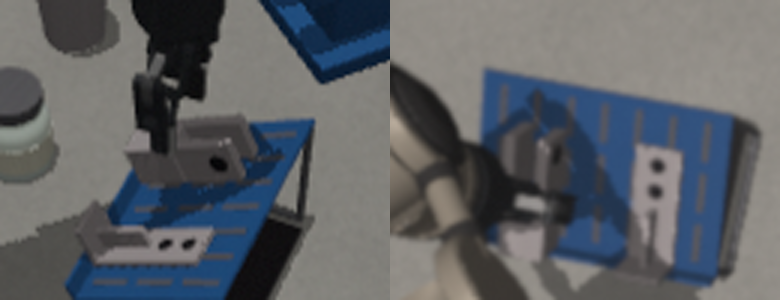

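The fingers straddle the block part of the fork at scene px ~(318,90), and the bracket is clear. I go down and close.

Request:
apply_moves(increments=[{"tx": 0, "ty": 0, "tz": -8, "roll": 0}, {"tx": 0, "ty": 0, "tz": -8, "roll": 0}, {"tx": 0, "ty": 0, "tz": -8, "roll": 0}, {"tx": 0, "ty": 0, "tz": -7, "roll": 0}, {"tx": 0, "ty": 0, "tz": -4, "roll": 0}, {"tx": 0, "ty": 0, "tz": 0, "roll": 0}, {"tx": 0, "ty": 0, "tz": 0, "roll": 0}, {"tx": 0, "ty": 0, "tz": 0, "roll": 0}, {"tx": 0, "ty": 0, "tz": 0, "roll": 0}, {"tx": 0, "ty": 0, "tz": 0, "roll": 0}])

```text
t: 5.3
ee_pos: [0.4788, 0.4248, 0.0958]
orientation: [0.705, -0.704, 0.06, -0.061]
contact_force: [-0.8, -1.2, 0.3]
finger_gap: 0.747
```

Request:
apply_moves(increments=[{"tx": 0, "ty": 0, "tz": 0, "roll": 0}, {"tx": 0, "ty": 0, "tz": 0, "roll": 0}, {"tx": 0, "ty": 0, "tz": 0, "roll": 0}, {"tx": 0, "ty": 0, "tz": 0, "roll": 0}, {"tx": 0, "ty": 0, "tz": 0, "roll": 0}, {"tx": 0, "ty": 0, "tz": 0, "roll": 0}, {"tx": 0, "ty": 0, "tz": 0, "roll": 0}, {"tx": 0, "ty": 0, "tz": 3, "roll": 0}, {"tx": 0, "ty": 0, "tz": 5, "roll": 0}, {"tx": 0, "ty": 0, "tz": 10, "roll": 0}], gripper=0.0, squeeze=60)

```text
t: 6.13
ee_pos: [0.4771, 0.4233, 0.1111]
orientation: [-0.703, 0.706, -0.062, 0.059]
contact_force: [-0.1, -1.3, -5.8]
finger_gap: 0.457
```

Request:
apply_moves(increments=[{"tx": 0, "ty": 0, "tz": 20, "roll": 0}, {"tx": 0, "ty": 0, "tz": 25, "roll": 0}, {"tx": 0, "ty": 0, "tz": 25, "roll": 0}, {"tx": 5, "ty": -10, "tz": 20, "roll": 0}, {"tx": 9, "ty": -20, "tz": 0, "roll": 0}, {"tx": 10, "ty": -30, "tz": 0, "roll": 0}, {"tx": 10, "ty": -30, "tz": 0, "roll": 0}, {"tx": 10, "ty": -30, "tz": 0, "roll": 1}, {"tx": 10, "ty": -30, "tz": 0, "roll": 1}, {"tx": 10, "ty": -30, "tz": 0, "roll": 1}])

```text
t: 6.97
ee_pos: [0.5423, 0.2429, 0.2033]
orientation: [-0.706, 0.706, -0.042, 0.041]
contact_force: [-0.2, -0.3, -6.3]
finger_gap: 0.454
```

Request:
apply_moves(increments=[{"tx": 10, "ty": -30, "tz": 0, "roll": 1}, {"tx": 10, "ty": -30, "tz": 0, "roll": 1}, {"tx": 10, "ty": -30, "tz": 0, "roll": 1}, {"tx": 8, "ty": -30, "tz": 0, "roll": 0.3}, {"tx": 2, "ty": -20, "tz": 0, "roll": 0}, {"tx": 0, "ty": -5, "tz": 0, "roll": 0}, {"tx": 0, "ty": 0, "tz": -20, "roll": 0}, {"tx": 0, "ty": 0, "tz": -20, "roll": 0}, {"tx": 0, "ty": 0, "tz": -20, "roll": 0}, {"tx": 0, "ty": 0, "tz": 0, "roll": 0}])

```text
t: 7.8
ee_pos: [0.5794, 0.0997, 0.1392]
orientation: [-0.707, 0.707, -0.025, 0.018]
contact_force: [-1.8, 0.2, -6.9]
finger_gap: 0.457
```

```bash
python3 - <<'E'
from station import robot
from h import *
s=robot.capture("scene");t=robot.capture("top")
cv2.imwrite("pics/f2.png",np.hstack([view(s,(265,120),160,160,2.5),view(t,(225,140),160,160,2.5)]))
E
```

```text
(no output)
```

View pics/f2.png

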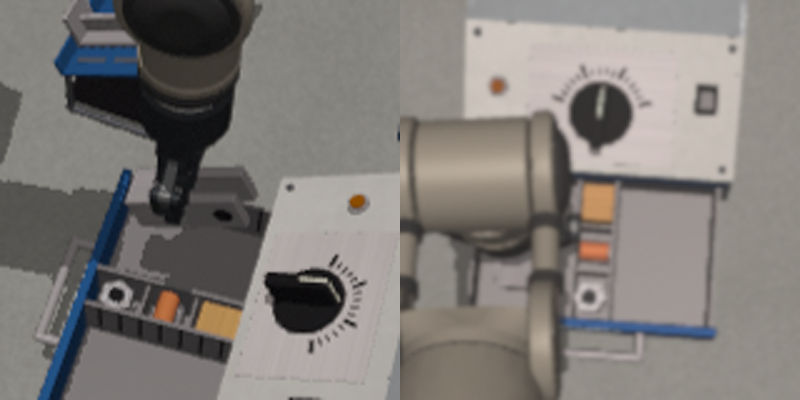

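Request:
apply_moves(increments=[{"tx": 0, "ty": 0, "tz": -15, "roll": 0}, {"tx": 0, "ty": 0, "tz": -15, "roll": 0}, {"tx": 0, "ty": 0, "tz": -15, "roll": 0}, {"tx": 0, "ty": 0, "tz": -15, "roll": 0}, {"tx": 0, "ty": 0, "tz": -12, "roll": 0}, {"tx": 0, "ty": 0, "tz": -8, "roll": 0}, {"tx": 0, "ty": 0, "tz": -6, "roll": 0}, {"tx": 0, "ty": 0, "tz": -3, "roll": 0}, {"tx": 0, "ty": 0, "tz": 0, "roll": 0}, {"tx": 0, "ty": 0, "tz": 0, "roll": 0}], squeeze=30)

```text
t: 8.73
ee_pos: [0.583, 0.0998, 0.0551]
orientation: [0.707, -0.707, 0.021, -0.022]
contact_force: [0.2, -0.0, -6.1]
finger_gap: 0.457
```

Request:
apply_moves(increments=[{"tx": 0, "ty": 0, "tz": -2, "roll": 0}, {"tx": 0, "ty": 0, "tz": -2, "roll": 0}, {"tx": 0, "ty": 0, "tz": -2, "roll": 0}, {"tx": 0, "ty": 0, "tz": -1, "roll": 0}, {"tx": 0, "ty": 0, "tz": -1, "roll": 0}, {"tx": 0, "ty": 0, "tz": -1, "roll": 0}, {"tx": 0, "ty": 0, "tz": -1, "roll": 0}, {"tx": 0, "ty": 0, "tz": 0, "roll": 0}, {"tx": 0, "ty": 0, "tz": 0, "roll": 0}, {"tx": 0, "ty": 0, "tz": 0, "roll": 0}], squeeze=20)

```text
t: 9.57
ee_pos: [0.5863, 0.0997, 0.0482]
orientation: [0.707, -0.707, 0.018, -0.025]
contact_force: [1.9, 0.6, 12.0]
finger_gap: 0.46
```

```bash
python3 - <<'E'
from station import robot
from h import *
s=robot.capture("scene");t=robot.capture("top")
cv2.imwrite("pics/f3.png",np.hstack([view(s,(265,120),160,160,2.5),view(t,(225,140),160,160,2.5)]))
E
```

```text
(no output)
```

View pics/f3.png

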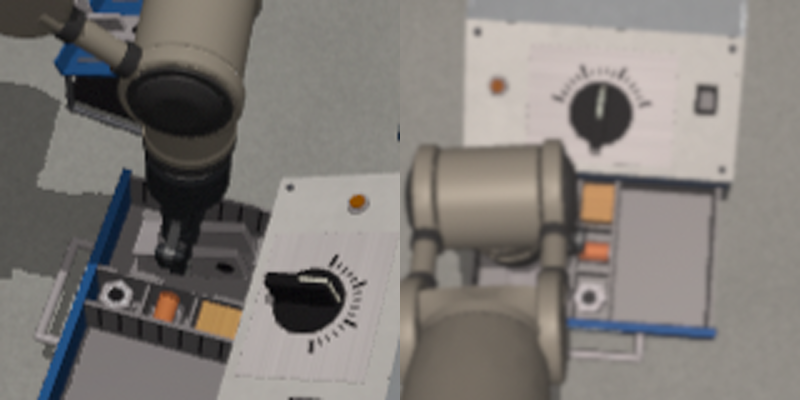

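Request:
apply_moves(increments=[{"tx": 0, "ty": 0, "tz": -1, "roll": 0}, {"tx": 0, "ty": 0, "tz": -1, "roll": 0}, {"tx": 0, "ty": 0, "tz": -1, "roll": 0}, {"tx": 0, "ty": 0, "tz": -1, "roll": 0}, {"tx": 0, "ty": 0, "tz": -1, "roll": 0}, {"tx": 0, "ty": 0, "tz": -1, "roll": 0}, {"tx": 0, "ty": 0, "tz": -1, "roll": 0}, {"tx": 0, "ty": 0, "tz": 0, "roll": 0}, {"tx": 0, "ty": 0, "tz": 0, "roll": 0}, {"tx": 0, "ty": 0, "tz": 0, "roll": 0}], squeeze=20)

```text
t: 10.5
ee_pos: [0.587, 0.0998, 0.0413]
orientation: [0.707, -0.706, 0.018, -0.026]
contact_force: [4.8, 1.1, 11.5]
finger_gap: 0.46
```

```bash
python3 - <<'E'
from station import robot
from h import *
s=robot.capture("scene")
cv2.imwrite("pics/f4.png",view(s,(285,170),110,70,6))
E
```

```text
(no output)
```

View pics/f4.png

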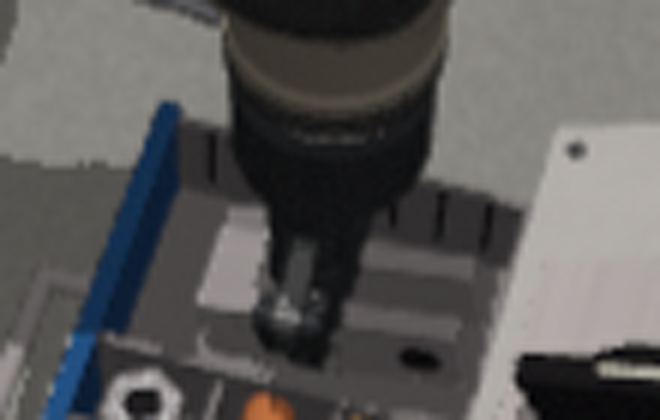

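Request:
apply_moves(increments=[{"tx": 0, "ty": 0, "tz": -1, "roll": 0}, {"tx": 0, "ty": 0, "tz": -1, "roll": 0}, {"tx": 0, "ty": 0, "tz": -1, "roll": 0}, {"tx": 0, "ty": 0, "tz": -1, "roll": 0}, {"tx": 0, "ty": 0, "tz": -1, "roll": 0}, {"tx": 0, "ty": 0, "tz": -1, "roll": 0}, {"tx": 0, "ty": 0, "tz": -1, "roll": 0}, {"tx": 0, "ty": 0, "tz": 0, "roll": 0}, {"tx": 0, "ty": 0, "tz": 0, "roll": 0}, {"tx": 0, "ty": 0, "tz": 0, "roll": 0}])

```text
t: 11.38
ee_pos: [0.5897, 0.0996, 0.0357]
orientation: [0.707, -0.706, 0.015, -0.028]
contact_force: [8.8, -0.8, 13.9]
finger_gap: 0.454
```

Request:
apply_moves(increments=[{"tx": 0, "ty": 0, "tz": -1, "roll": 0}, {"tx": 0, "ty": 0, "tz": -1, "roll": 0}, {"tx": 0, "ty": 0, "tz": -1, "roll": 0}, {"tx": 0, "ty": 0, "tz": 0, "roll": 0}, {"tx": 0, "ty": 0, "tz": 0, "roll": 0}, {"tx": 0, "ty": 0, "tz": 0, "roll": 0}, {"tx": 0, "ty": 0, "tz": 0, "roll": 0}, {"tx": 0, "ty": 0, "tz": 0, "roll": 0}, {"tx": 0, "ty": 0, "tz": 0, "roll": 0}, {"tx": 0, "ty": 0, "tz": 0, "roll": 0}])

```text
t: 12.22
ee_pos: [0.5894, 0.0996, 0.0324]
orientation: [0.707, -0.706, 0.016, -0.027]
contact_force: [9.6, -0.3, 12.0]
finger_gap: 0.456
```

```bash
python3 - <<'E'
from station import robot
from h import *
s=robot.capture("scene")
cv2.imwrite("pics/f5.png",view(s,(285,170),110,70,6))
E
```

```text
(no output)
```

View pics/f5.png

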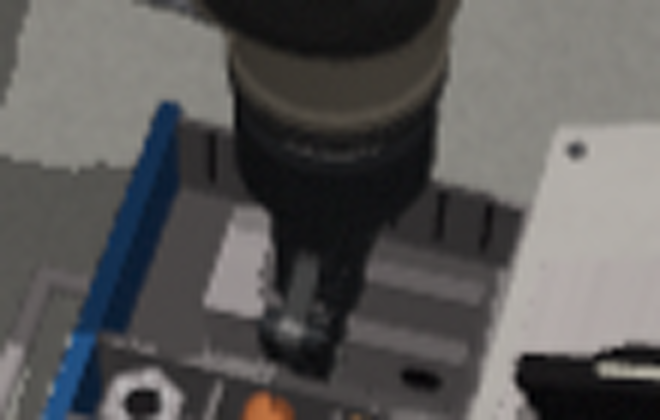

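Request:
apply_moves(increments=[{"tx": 0, "ty": 0, "tz": -1, "roll": 0}, {"tx": 0, "ty": 0, "tz": -1, "roll": 0}, {"tx": 0, "ty": 0, "tz": -1, "roll": 0}, {"tx": 0, "ty": 0, "tz": 0, "roll": 0}, {"tx": 0, "ty": 0, "tz": 0, "roll": 0}, {"tx": 0, "ty": 0, "tz": 0, "roll": 0}, {"tx": 0, "ty": 0, "tz": 0, "roll": 0}, {"tx": 0, "ty": 0, "tz": 0, "roll": 0}, {"tx": 0, "ty": 0, "tz": 0, "roll": 0}, {"tx": 0, "ty": 0, "tz": 0, "roll": 0}])

```text
t: 13.1
ee_pos: [0.5896, 0.0996, 0.0307]
orientation: [0.707, -0.706, 0.015, -0.028]
contact_force: [6.6, -1.8, 21.3]
finger_gap: 0.46
```

Request:
apply_moves(increments=[{"tx": 0, "ty": 0, "tz": 0, "roll": 0}, {"tx": 0, "ty": 0, "tz": 0, "roll": 0}, {"tx": 0, "ty": 0, "tz": 0, "roll": 0}, {"tx": 0, "ty": 0, "tz": 0, "roll": 0}, {"tx": 0, "ty": 0, "tz": 5, "roll": 0}, {"tx": 0, "ty": 0, "tz": 10, "roll": 0}, {"tx": 0, "ty": 0, "tz": 20, "roll": 0}, {"tx": 0, "ty": 0, "tz": 30, "roll": 0}, {"tx": 0, "ty": 0, "tz": 30, "roll": 0}, {"tx": 0, "ty": 0, "tz": 30, "roll": 0}], gripper=0.63)

```text
t: 13.93
ee_pos: [0.5823, 0.0997, 0.1513]
orientation: [0.707, -0.707, 0.021, -0.021]
contact_force: [0.9, -0.6, 0.3]
finger_gap: 0.627
```

Request:
apply_moves(increments=[{"tx": 0, "ty": -20, "tz": 20, "roll": 3}, {"tx": -5, "ty": -40, "tz": 0, "roll": 3.8}, {"tx": -10, "ty": -40, "tz": 0, "roll": 3.8}, {"tx": -10, "ty": -40, "tz": 0, "roll": 3.8}, {"tx": -10, "ty": -40, "tz": 0, "roll": 3.8}, {"tx": -10, "ty": -40, "tz": 0, "roll": 3.8}, {"tx": -10, "ty": -40, "tz": 0, "roll": 3.8}, {"tx": -10, "ty": -40, "tz": 0, "roll": 3.8}, {"tx": -10, "ty": -40, "tz": 0, "roll": 3.8}, {"tx": -10, "ty": -40, "tz": 0, "roll": 3.1}], gripper=0.8)

```text
t: 14.77
ee_pos: [0.4967, -0.2822, 0.1703]
orientation: [-0.677, 0.678, 0.202, -0.202]
contact_force: [-0.1, -0.8, -0.0]
finger_gap: 0.802
```

```bash
python3 - <<'E'
from station import robot
from h import *
s=robot.capture("scene");t=robot.capture("top")
cv2.imwrite("pics/f6.png",np.hstack([view(s,(265,120),160,160,2.5),view(t,(225,140),160,160,2.5)]))
for p in(s,t):
  for d in robot.outline_of(p,"fork_end"): print(d["conf"],d["pixels"].sum(),np.argwhere(d["pixels"]).mean(0)[::-1])
  print(robot.spot_in(p,"fork_end"))
pickle.dump((s,t),open("d2.pkl","wb"))
E
```

```text
0.83 919 [341.90533188 222.72796518]
[{'xyz': [0.5945, 0.0878, 0.0579], 'conf': 0.84}]
0.93 553 [275.84810127 238.07414105]
[{'xyz': [0.5843, 0.102, 0.0662], 'conf': 0.57}]
```

View pics/f6.png

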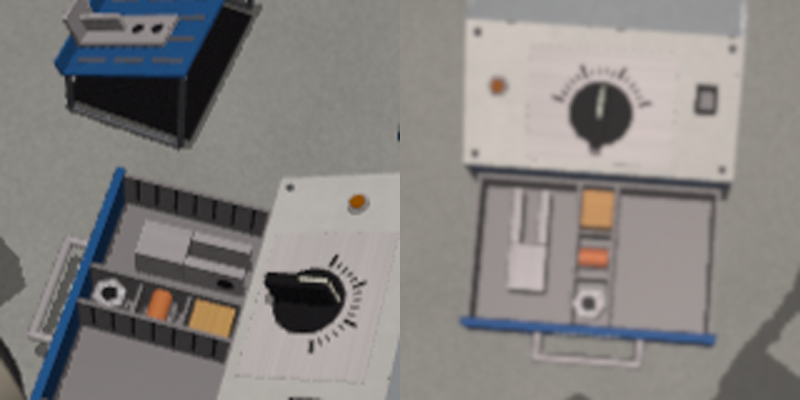

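The fork lies flat in the left bay, top px about (275,237), slightly toward the rear. Next the valve.

Request:
apply_moves(increments=[{"tx": -4, "ty": -18, "tz": 0, "roll": 0}, {"tx": -4, "ty": -18, "tz": 0, "roll": 0}, {"tx": -4, "ty": -18, "tz": 0, "roll": 0}, {"tx": -4, "ty": -18, "tz": 0, "roll": 0}, {"tx": -1.5, "ty": -3, "tz": -10, "roll": 0}, {"tx": 0, "ty": 0, "tz": -25, "roll": 0}, {"tx": 0, "ty": 0, "tz": -25, "roll": 0}, {"tx": 0, "ty": 0, "tz": -20, "roll": 0}, {"tx": 0, "ty": 0, "tz": -10, "roll": 0}, {"tx": 0, "ty": 0, "tz": 0, "roll": 0}], gripper=0.8)

```text
t: 15.9
ee_pos: [0.4794, -0.3527, 0.0766]
orientation: [0.68, -0.676, -0.201, 0.202]
contact_force: [-0.9, -0.4, -0.2]
finger_gap: 0.799
```

```bash
python3 - <<'E'
from station import robot
from h import *
s=robot.capture("scene");t=robot.capture("top")
print(robot.read_state()["ee_pos"])
cv2.imwrite("pics/v1.png",np.hstack([view(s,(190,340),130,120,3),view(t,(385,220),130,120,3)]))
E
```

```text
[ 0.48067236 -0.35456818  0.07975341]
```

View pics/v1.png

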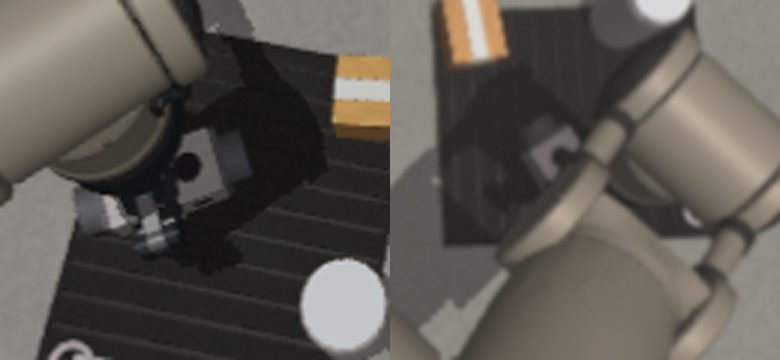

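The fingers straddle the middle of the valve body, at scene px ~(240,402).

Request:
apply_moves(increments=[{"tx": 0, "ty": -1, "tz": -15, "roll": 0}, {"tx": 0, "ty": -1, "tz": -15, "roll": 0}, {"tx": 0, "ty": 0, "tz": -15, "roll": 0}, {"tx": 0, "ty": 0, "tz": -12, "roll": 0}, {"tx": 0, "ty": 0, "tz": -9, "roll": 0}, {"tx": 0, "ty": 0, "tz": -5, "roll": 0}, {"tx": 0, "ty": 0, "tz": -2, "roll": 0}, {"tx": 0, "ty": 0, "tz": 0, "roll": 0}, {"tx": 0, "ty": 0, "tz": 0, "roll": 0}, {"tx": 0, "ty": 0, "tz": 0, "roll": 0}])

```text
t: 16.83
ee_pos: [0.4804, -0.3577, 0.0071]
orientation: [-0.678, 0.678, 0.201, -0.201]
contact_force: [-0.0, 0.3, -0.4]
finger_gap: 0.798
```

Request:
apply_moves(increments=[{"tx": 0, "ty": 0, "tz": 0, "roll": 0}, {"tx": 0, "ty": 0, "tz": 0, "roll": 0}, {"tx": 0, "ty": 0, "tz": 0, "roll": 0}, {"tx": 0, "ty": 0, "tz": 0, "roll": 0}, {"tx": 0, "ty": 0, "tz": 0, "roll": 0}, {"tx": 0, "ty": 0, "tz": 0, "roll": 0}, {"tx": 0, "ty": 0, "tz": 0, "roll": 0}, {"tx": 0, "ty": 0, "tz": 3, "roll": 0}, {"tx": 0, "ty": 0, "tz": 7, "roll": 0}, {"tx": 0, "ty": 0, "tz": 10, "roll": 0}], gripper=0.0, squeeze=70)

```text
t: 17.67
ee_pos: [0.479, -0.3564, 0.0252]
orientation: [0.679, -0.677, -0.2, 0.202]
contact_force: [0.1, 0.1, -7.2]
finger_gap: 0.504
```

```bash
python3 - <<'E'
from h import *
s,t=pickle.load(open("d2.pkl","rb"))
G=Rz(-.062),np.array([.8065,.012,0])
ims=[]
for p,o in((t,(236,190)),(s,(270,175))):
    a=view(p,o,130,110,3);draw(p,DRY(.15),*G,a,3,o);draw(p,DRY(.157),*G,a,3,o,(0,0,255))
    draw(p,[box(-150-157+5+0,-150-157+5+150,-124,-20,20,70),box(-150-157+5+0,-150-157+5+150,20,124,20,70)],*G,a,3,o,(255,255,0))
    ims.append(a)
cv2.imwrite("pics/ov3.png",np.hstack(ims))
E
```

```text
(no output)
```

View pics/ov3.png

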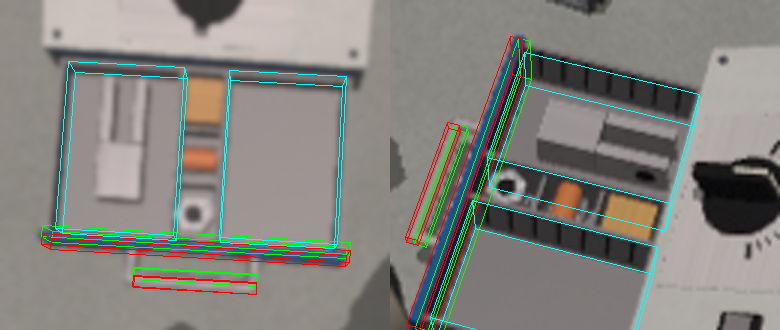

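Request:
apply_moves(increments=[{"tx": 0, "ty": 0, "tz": 25, "roll": 0}, {"tx": 0, "ty": 0, "tz": 35, "roll": 0}, {"tx": 0, "ty": 0, "tz": 35, "roll": 0}, {"tx": 0, "ty": 10, "tz": 30, "roll": -3}, {"tx": 5, "ty": 25, "tz": 0, "roll": -3.5}, {"tx": 10, "ty": 30, "tz": 0, "roll": -3.5}, {"tx": 10, "ty": 35, "tz": 0, "roll": -3.5}, {"tx": 10, "ty": 35, "tz": 0, "roll": -3.5}, {"tx": 10, "ty": 35, "tz": 0, "roll": -3.5}, {"tx": 10, "ty": 35, "tz": 0, "roll": -3.5}])

```text
t: 18.5
ee_pos: [0.5349, -0.1506, 0.1517]
orientation: [0.705, -0.705, -0.054, 0.054]
contact_force: [1.1, 0.4, -5.8]
finger_gap: 0.509
```

Request:
apply_moves(increments=[{"tx": 10, "ty": 35, "tz": 0, "roll": -3.5}, {"tx": 11, "ty": 30, "tz": 0, "roll": -3.5}, {"tx": 11, "ty": 25, "tz": 0, "roll": -3.5}, {"tx": 11, "ty": 15, "tz": 0, "roll": -2}, {"tx": 0, "ty": 0, "tz": 0, "roll": 0}, {"tx": 0, "ty": 0, "tz": -10, "roll": 0}, {"tx": 0, "ty": 0, "tz": -20, "roll": 0}, {"tx": 0, "ty": 0, "tz": -20, "roll": 0}, {"tx": 0, "ty": 0, "tz": 0, "roll": 0}, {"tx": 0, "ty": 0, "tz": 0, "roll": 0}])

```text
t: 19.33
ee_pos: [0.5766, -0.048, 0.1001]
orientation: [0.707, -0.707, 0.023, -0.02]
contact_force: [0.5, -0.3, -7.5]
finger_gap: 0.509
```

```bash
python3 - <<'E'
from station import robot
from h import *
s=robot.capture("scene");t=robot.capture("top")
print(robot.read_state()["ee_pos"],robot.read_state()["orientation"])
cv2.imwrite("pics/v2.png",np.hstack([view(s,(265,175),130,130,3),view(t,(240,170),130,130,3)]))
E
```

```text
[ 0.57847657 -0.04812725  0.10225388] [-0.7066657   0.70688269 -0.02118738  0.0221708 ]
```

View pics/v2.png

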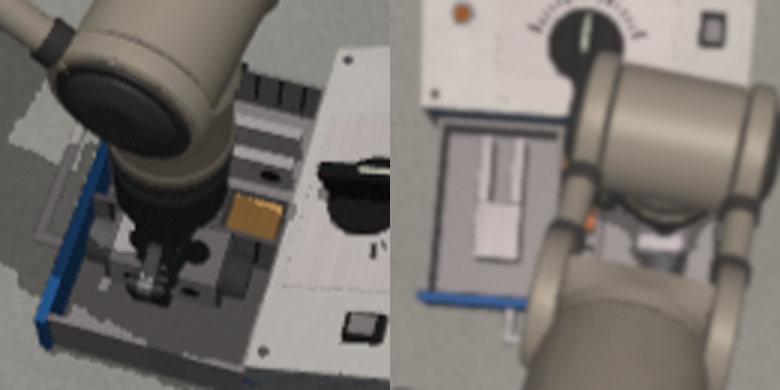

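Request:
apply_moves(increments=[{"tx": 0, "ty": 0, "tz": -15, "roll": 0}, {"tx": 0, "ty": 0, "tz": -15, "roll": 0}, {"tx": 0, "ty": 0, "tz": -15, "roll": 0}, {"tx": 0, "ty": 0, "tz": -12, "roll": 0}, {"tx": 0, "ty": 0, "tz": -8, "roll": 0}, {"tx": 0, "ty": 0, "tz": -5, "roll": 0}, {"tx": 0, "ty": 0, "tz": -2, "roll": 0}, {"tx": 0, "ty": 0, "tz": -2, "roll": 0}, {"tx": 0, "ty": 0, "tz": 0, "roll": 0}, {"tx": 0, "ty": 0, "tz": 0, "roll": 0}])

```text
t: 20.27
ee_pos: [0.5785, -0.0474, 0.028]
orientation: [-0.707, 0.707, -0.021, 0.022]
contact_force: [0.4, 1.0, -7.7]
finger_gap: 0.506
```

Request:
apply_moves(increments=[{"tx": 0, "ty": 0, "tz": -1, "roll": 0}, {"tx": 0, "ty": 0, "tz": -1, "roll": 0}, {"tx": 0, "ty": 0, "tz": -1, "roll": 0}, {"tx": 0, "ty": 0, "tz": 0, "roll": 0}, {"tx": 0, "ty": 0, "tz": 0, "roll": 0}, {"tx": 0, "ty": 0, "tz": 0, "roll": 0}, {"tx": 0, "ty": 0, "tz": 0, "roll": 0}, {"tx": 0, "ty": 0, "tz": 0, "roll": 0}, {"tx": 0, "ty": 0, "tz": 0, "roll": 0}, {"tx": 0, "ty": 0, "tz": 0, "roll": 0}], squeeze=30)

```text
t: 21.1
ee_pos: [0.578, -0.0473, 0.0243]
orientation: [0.707, -0.707, 0.021, -0.021]
contact_force: [-1.1, -0.4, -6.3]
finger_gap: 0.508
```

Request:
apply_moves(increments=[{"tx": 0, "ty": 0, "tz": -1, "roll": 0}, {"tx": 0, "ty": 0, "tz": -1, "roll": 0}, {"tx": 0, "ty": 0, "tz": 0, "roll": 0}, {"tx": 0, "ty": 0, "tz": 0, "roll": 0}, {"tx": 0, "ty": 0, "tz": 0, "roll": 0}, {"tx": 0, "ty": 0, "tz": 0, "roll": 0}, {"tx": 0, "ty": 0, "tz": 0, "roll": 0}, {"tx": 0, "ty": 0, "tz": 0, "roll": 0}, {"tx": 0, "ty": 0, "tz": 0, "roll": 0}, {"tx": 0, "ty": 0, "tz": 0, "roll": 0}])

```text
t: 21.93
ee_pos: [0.5789, -0.0474, 0.0239]
orientation: [-0.707, 0.707, -0.021, 0.022]
contact_force: [-1.8, 0.3, 5.5]
finger_gap: 0.506
```

Contact with the floor. I release, lift and swing clear to the front of the drawer.

Request:
apply_moves(increments=[{"tx": 0, "ty": 0, "tz": 0, "roll": 0}, {"tx": 0, "ty": 0, "tz": 0, "roll": 0}, {"tx": 0, "ty": 0, "tz": 0, "roll": 0}, {"tx": 0, "ty": 0, "tz": 0, "roll": 0}, {"tx": 0, "ty": 0, "tz": 5, "roll": 0}, {"tx": 0, "ty": 0, "tz": 10, "roll": 0}, {"tx": 0, "ty": 0, "tz": 20, "roll": 0}, {"tx": 0, "ty": 0, "tz": 30, "roll": 0}, {"tx": 0, "ty": 0, "tz": 30, "roll": 0}, {"tx": 0, "ty": 0, "tz": 30, "roll": 0}], gripper=0.66)

```text
t: 22.77
ee_pos: [0.5776, -0.0477, 0.1491]
orientation: [-0.707, 0.707, -0.022, 0.021]
contact_force: [-0.3, -0.5, -0.4]
finger_gap: 0.664
```

Request:
apply_moves(increments=[{"tx": -30, "ty": 10, "tz": 0, "roll": 0}, {"tx": -30, "ty": 10, "tz": 0, "roll": 0}, {"tx": -30, "ty": 10, "tz": 0, "roll": 0}, {"tx": -30, "ty": 10, "tz": 0, "roll": 0}, {"tx": -30, "ty": 10, "tz": 0, "roll": 0}, {"tx": -10, "ty": 10, "tz": 0, "roll": 0}, {"tx": 0, "ty": 12, "tz": 0, "roll": 0}, {"tx": 0, "ty": 0, "tz": 0, "roll": 0}, {"tx": 0, "ty": 0, "tz": 0, "roll": 0}, {"tx": 0, "ty": 0, "tz": 0, "roll": 0}], gripper=0.0)

```text
t: 23.6
ee_pos: [0.4187, 0.0242, 0.1476]
orientation: [-0.707, 0.707, -0.021, 0.022]
contact_force: [0.0, 0.3, 0.5]
finger_gap: 0.001
```

```bash
python3 - <<'E'
from station import robot
from h import *
s=robot.capture("scene");t=robot.capture("top")
pickle.dump((s,t),open("d3.pkl","wb"))
G=Rz(-.062),np.array([.8065,.012,0])
ims=[]
for p,o in((t,(236,170)),(s,(270,175))):
    a=view(p,o,130,130,3);draw(p,DRY(.155),*G,a,3,o,(0,0,255))
    ims.append(a)
cv2.imwrite("pics/v3.png",np.hstack(ims))
E
```

```text
(no output)
```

View pics/v3.png

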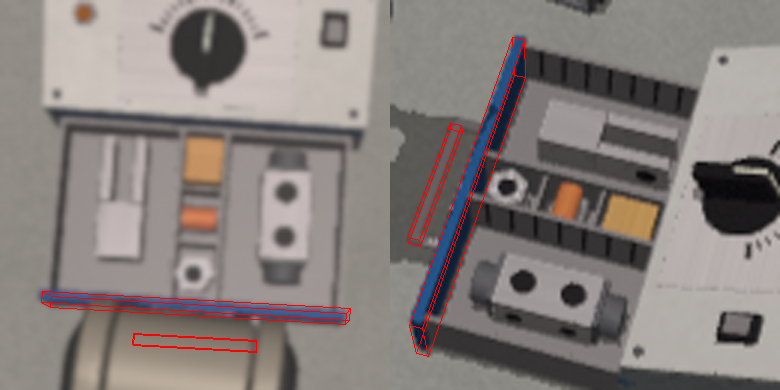

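Both parts lie flat and centred. I lower the shut fingers in front of the handle.

Request:
apply_moves(increments=[{"tx": 0, "ty": 5, "tz": -20, "roll": 0}, {"tx": 0, "ty": 4, "tz": -25, "roll": 0}, {"tx": 0, "ty": 0, "tz": -25, "roll": 0}, {"tx": 0, "ty": 0, "tz": -25, "roll": 0}, {"tx": 0, "ty": 0, "tz": -20, "roll": 0}, {"tx": 0, "ty": 0, "tz": -10, "roll": 0}, {"tx": 8, "ty": 0, "tz": 0, "roll": 0}, {"tx": 8, "ty": 0, "tz": 0, "roll": 0}, {"tx": 8, "ty": 0, "tz": 0, "roll": 0}, {"tx": 5, "ty": 0, "tz": 0, "roll": 0}])

```text
t: 24.53
ee_pos: [0.4497, 0.0334, 0.0233]
orientation: [-0.707, 0.707, -0.02, 0.023]
contact_force: [0.4, -0.2, 0.5]
finger_gap: -0.003
```

Request:
apply_moves(increments=[{"tx": 5, "ty": 0, "tz": 0, "roll": 0}, {"tx": 8, "ty": -0.5, "tz": 0, "roll": 0}, {"tx": 12, "ty": -0.8, "tz": 0, "roll": 0}, {"tx": 15, "ty": -1, "tz": 0, "roll": 0}, {"tx": 18, "ty": -1.2, "tz": 0, "roll": 0}, {"tx": 18, "ty": -1.2, "tz": 0, "roll": 0}, {"tx": 18, "ty": -1.2, "tz": 0, "roll": 0}, {"tx": 18, "ty": -1.2, "tz": 0, "roll": 0}, {"tx": 12, "ty": -0.8, "tz": 0, "roll": 0}, {"tx": 8, "ty": -0.5, "tz": 0, "roll": 0}])

```text
t: 25.37
ee_pos: [0.5809, 0.0251, 0.0229]
orientation: [0.707, -0.707, 0.021, -0.022]
contact_force: [-6.2, 0.3, 1.8]
finger_gap: 0.002
```

Request:
apply_moves(increments=[{"tx": 5, "ty": -0.3, "tz": 0, "roll": 0}, {"tx": 5, "ty": -0.3, "tz": 0, "roll": 0}, {"tx": 4, "ty": -0.3, "tz": 0, "roll": 0}, {"tx": 3, "ty": 0, "tz": 0, "roll": 0}, {"tx": 2, "ty": 0, "tz": 0, "roll": 0}, {"tx": 1, "ty": 0, "tz": 0, "roll": 0}, {"tx": 1, "ty": 0, "tz": 0, "roll": 0}, {"tx": 0, "ty": 0, "tz": 0, "roll": 0}, {"tx": 0, "ty": 0, "tz": 0, "roll": 0}, {"tx": 0, "ty": 0, "tz": 0, "roll": 0}])

```text
t: 26.2
ee_pos: [0.6, 0.0244, 0.0223]
orientation: [0.707, -0.707, 0.021, -0.021]
contact_force: [-1.0, -0.9, 0.3]
finger_gap: 0.001
```

Request:
apply_moves(increments=[{"tx": 1, "ty": 0, "tz": 0, "roll": 0}, {"tx": 1, "ty": 0, "tz": 0, "roll": 0}, {"tx": 1, "ty": 0, "tz": 0, "roll": 0}, {"tx": 1, "ty": 0, "tz": 0, "roll": 0}, {"tx": 1, "ty": 0, "tz": 0, "roll": 0}, {"tx": 0, "ty": 0, "tz": 0, "roll": 0}, {"tx": 0, "ty": 0, "tz": 0, "roll": 0}, {"tx": 0, "ty": 0, "tz": 0, "roll": 0}, {"tx": 0, "ty": 0, "tz": 0, "roll": 0}, {"tx": 0, "ty": 0, "tz": 0, "roll": 0}])

```text
t: 27.03
ee_pos: [0.6038, 0.0243, 0.0222]
orientation: [-0.707, 0.707, -0.022, 0.02]
contact_force: [-7.1, -2.5, 3.4]
finger_gap: 0.001
```

Request:
apply_moves(increments=[{"tx": 1, "ty": 0, "tz": 0, "roll": 0}, {"tx": 1, "ty": 0, "tz": 0, "roll": 0}, {"tx": 1, "ty": 0, "tz": 0, "roll": 0}, {"tx": 0, "ty": 0, "tz": 0, "roll": 0}, {"tx": 0, "ty": 0, "tz": 0, "roll": 0}, {"tx": 0, "ty": 0, "tz": 0, "roll": 0}, {"tx": 0, "ty": 0, "tz": 0, "roll": 0}, {"tx": 0, "ty": 0, "tz": 0, "roll": 0}, {"tx": 0, "ty": 0, "tz": 0, "roll": 0}, {"tx": 0, "ty": 0, "tz": 0, "roll": 0}])

```text
t: 27.87
ee_pos: [0.6039, 0.0244, 0.022]
orientation: [-0.707, 0.707, -0.025, 0.018]
contact_force: [-16.1, -2.6, 10.3]
finger_gap: 0.001
```

```bash
python3 - <<'E'
from station import robot
from h import *
s=robot.capture("scene")
G=Rz(-.062),np.array([.8065,.012,0])
o=(310,175);a=view(s,o,130,130,4.5);draw(s,DRY(0),*G,a,4.5,o,(0,0,255));draw(s,DRY(.01),*G,a,4.5,o,(0,255,0))
cv2.imwrite("pics/p1.png",a)
E
```

```text
(no output)
```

View pics/p1.png

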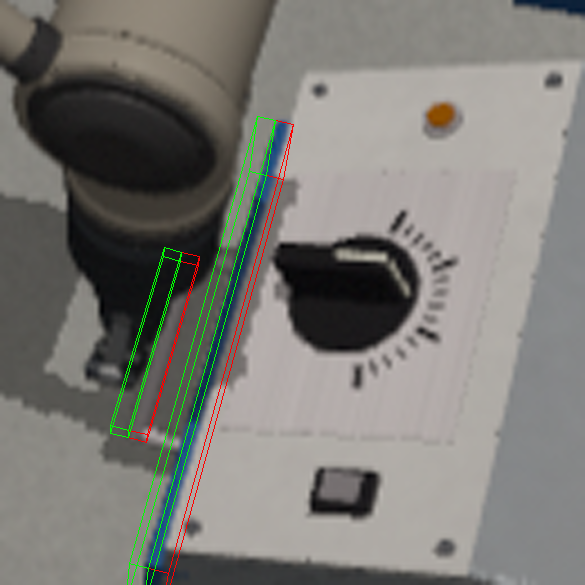

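A firm stop shows at x = 0.604 (force rises with no motion), but the overlay hints at a few mm. I back off and measure.

Request:
apply_moves(increments=[{"tx": -10, "ty": 0, "tz": 0, "roll": 0}, {"tx": -30, "ty": 0, "tz": 0, "roll": 0}, {"tx": -30, "ty": 0, "tz": 0, "roll": 0}, {"tx": -30, "ty": 0, "tz": 0, "roll": 0}, {"tx": -30, "ty": 0, "tz": 0, "roll": 0}, {"tx": -20, "ty": 0, "tz": 10, "roll": 0}, {"tx": 0, "ty": 0, "tz": 0, "roll": 0}, {"tx": 0, "ty": 0, "tz": 0, "roll": 0}, {"tx": 0, "ty": 0, "tz": 0, "roll": 0}, {"tx": 0, "ty": 0, "tz": 0, "roll": 0}])

```text
t: 28.75
ee_pos: [0.4598, 0.0243, 0.0324]
orientation: [0.707, -0.707, 0.021, -0.022]
contact_force: [0.6, -0.2, 0.6]
finger_gap: -0.001
```

```bash
python3 - <<'E'
from station import robot
from h import *
s=robot.capture("scene");t=robot.capture("top")
pickle.dump((s,t),open("d4.pkl","wb"))
G=Rz(-.062),np.array([.8065,.012,0])
o=(330,180);a=view(s,o,65,130,6);draw(s,DRY(0)+[PAN],*G,a,6,o,(0,0,255))
o=(240,195);b=view(t,o,130,40,6);draw(t,DRY(0)+[PAN],*G,b,6,o,(0,0,255));
b=np.vstack([b,view(t,o,130,40,6)])
cv2.imwrite("pics/p2.png",b); cv2.imwrite("pics/p3.png",np.hstack([a,view(s,(330,180),65,130,6)])[:600])
E
```

```text
(no output)
```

View pics/p2.png

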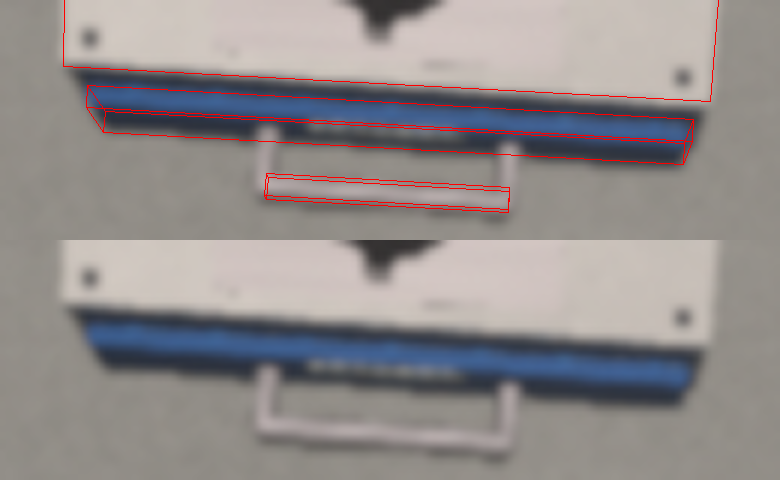

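View pics/p3.png

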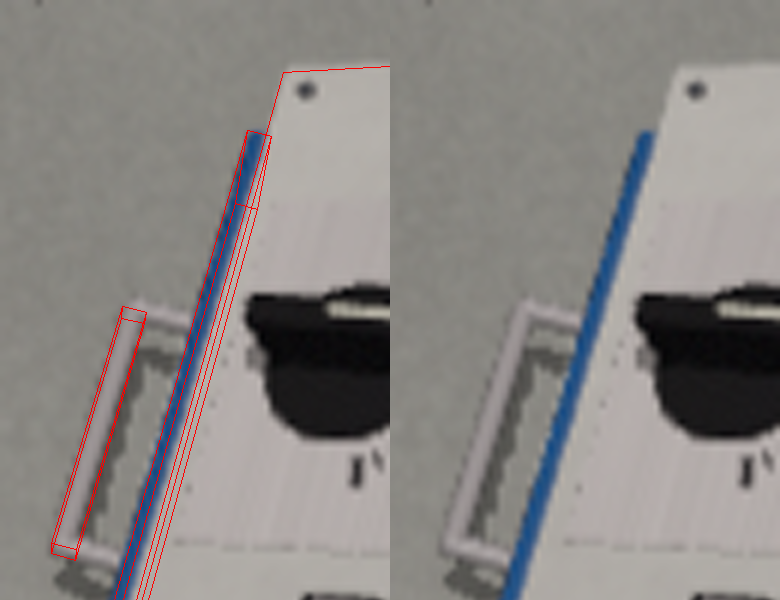

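The drawer matches "home" within about 1 mm in both views. Now I locate the timer axis and bar angle.

```bash
cat >> h.py <<'E'
GR,GT=Rz(-.062),np.array([.8065,.012,0])
b27=np.deg2rad(27);UP=np.array([np.cos(b27),0,np.sin(b27)]);NN=np.array([-np.sin(b27),0,np.cos(b27)]);YY=np.array([0,1.,0])
P0=np.array([-.150,0,.112])
def knob(x):
    u,y,t=x; c=P0+u*UP+y*YY; ph=1.309-t
    d=np.cos(ph)*UP+np.sin(ph)*YY; e=-np.sin(ph)*UP+np.cos(ph)*YY
    a=np.linspace(0,2*np.pi,32,endpoint=False)
    sk=np.vstack([c+h*NN+.033*(np.cos(a)[:,None]*UP+np.sin(a)[:,None]*YY) for h in(0,.008)])
    bar=np.array([c+i*.03*d+j*.007*e+h*NN for i in(-1,1) for j in(-1,1) for h in(.008,.04)])
    return [sk,bar]
def axis(x,h): return (P0+x[0]*UP+x[1]*YY+h*NN)@GR.T+GT
E
python3 - <<'E'
from h import *
from station import robot
s,t=pickle.load(open("d4.pkl","rb"))
D=pickle.load(open("d.pkl","rb"))
v=[(D[n]["p"],D[n]["timer_grip"][0][1].astype(np.float32)) for n in("scene","top")]
def f(x,v=v): return sum(np.abs(sil(p,knob(x),GR,GT)-m).sum()/m.sum() for p,m in v)
for vv in(v,v[:1],v[1:]):
    best=min((minimize(f,[.068,0,t0],args=(vv,),method="Nelder-Mead",options=dict(initial_simplex=[[.068,0,t0],[.08,0,t0],[.068,.01,t0],[.068,0,t0+.3]],maxiter=200)) for t0 in(1.0,1.4)),key=lambda r:r.fun)
    print(best.x,best.fun,axis(best.x,.03))
    if vv is v: X=best.x
ims=[]
for p,o in((t,(275,155)),(s,(360,200))):
    a=view(p,o,60,65,6.5);draw(p,knob(X),GR,GT,a,6.5,o)
    q=((proj(p,knob(X)[0]@GR.T+GT)-o+.5)*6.5).astype(int)
    cv2.polylines(a,[q[:32]],True,(0,255,255));cv2.polylines(a,[q[32:]],True,(0,255,255))
    ims.append(a)
cv2.imwrite("pics/k1.png",np.hstack(ims))
E
```

```text
[0.0634286  0.00266024 1.254453  ] 0.19454383850097656 [0.6997662  0.02129135 0.16752618]
[0.06257918 0.00276462 1.24987075] 0.11007752269506454 [0.69901728 0.02144242 0.16714055]
[0.06424103 0.00275564 1.44407747] 0.06995192170143127 [0.7004946  0.02134171 0.16789501]
```

View pics/k1.png

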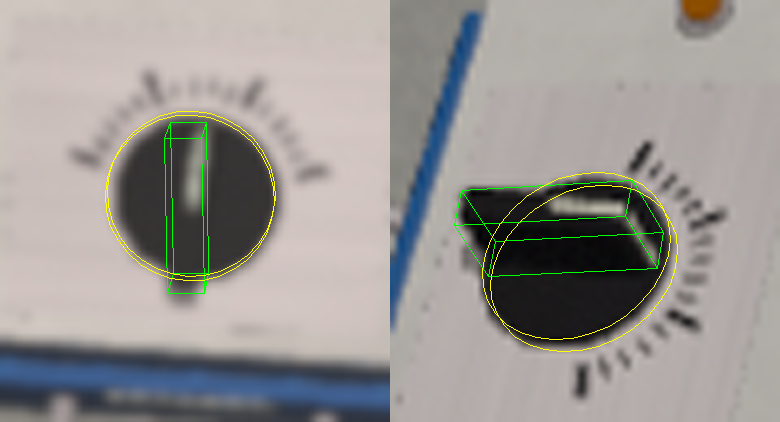

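The skirt circle in the top view shows the axis is about 1–2 mm to the right of the joint fit, so I use axis world ≈ (0.700, 0.0205) at grip height. The pointer is at about 1.4 rad (~8 min). The dryer's shape calls for a TCP height of about 0.163. I move above the knob.

Request:
apply_moves(increments=[{"tx": -5, "ty": 0, "tz": 35, "roll": 0}, {"tx": 0, "ty": 0, "tz": 38, "roll": 0}, {"tx": 0, "ty": 0, "tz": 38, "roll": 0}, {"tx": 5, "ty": 0, "tz": 38, "roll": 0}, {"tx": 15, "ty": 0, "tz": 35, "roll": -1}, {"tx": 30, "ty": 0, "tz": 16, "roll": -1}, {"tx": 38, "ty": 0, "tz": 0, "roll": -1}, {"tx": 38, "ty": -1, "tz": 0, "roll": -1}, {"tx": 38, "ty": -1, "tz": 0, "roll": -1}, {"tx": 36, "ty": -1, "tz": 0, "roll": -1}], gripper=0.45, squeeze=20)

```text
t: 29.68
ee_pos: [0.6551, 0.0214, 0.2319]
orientation: [0.705, -0.705, 0.059, -0.059]
contact_force: [0.6, -0.3, 0.7]
finger_gap: 0.451
```

Request:
apply_moves(increments=[{"tx": 26, "ty": -0.5, "tz": 0, "roll": 0}, {"tx": 15, "ty": 0, "tz": 0, "roll": 0}, {"tx": 4, "ty": 0, "tz": 0, "roll": 0}, {"tx": 0, "ty": 0, "tz": -10, "roll": 0}, {"tx": 0, "ty": 0, "tz": -10, "roll": 0}, {"tx": 0, "ty": 0, "tz": -10, "roll": 0}, {"tx": 0, "ty": 0, "tz": -10, "roll": 0}, {"tx": 0, "ty": 0, "tz": 0, "roll": 0}, {"tx": 0, "ty": 0, "tz": 0, "roll": 0}, {"tx": 0, "ty": 0, "tz": 0, "roll": 0}])

```text
t: 30.52
ee_pos: [0.698, 0.0208, 0.1929]
orientation: [0.705, -0.705, 0.058, -0.059]
contact_force: [0.6, 0.7, -0.6]
finger_gap: 0.45
```

```bash
python3 - <<'E'
from station import robot
from h import *
s=robot.capture("scene");t=robot.capture("top")
st=robot.read_state();q=st["orientation"];w,x,y,z=q
print(st["ee_pos"],np.rad2deg(np.arctan2(2*(y*z-w*x),2*(x*z+w*y))),st["joints"])
cv2.imwrite("pics/k2.png",np.hstack([view(s,(345,185),80,80,4.8),view(t,(265,140),80,80,4.8)]))
E
```

```text
[0.69829271 0.02086441 0.19328802] 80.52562469291337 [-7.97531057e-02  6.99086281e-01  1.02406909e+00  9.70968339e-05
  1.41678986e+00 -1.48520501e+00]
```

View pics/k2.png

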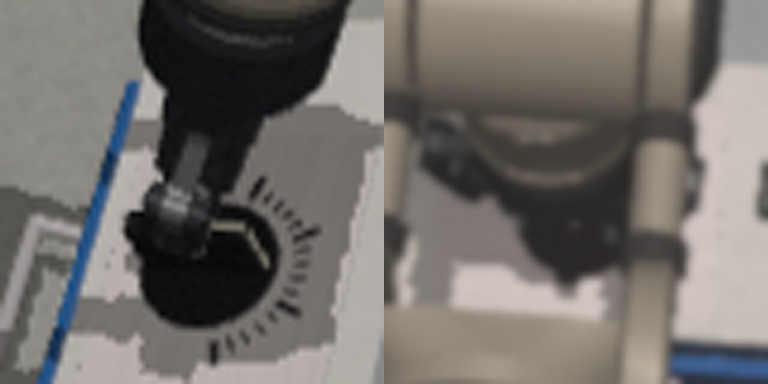

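Request:
apply_moves(increments=[{"tx": 0, "ty": 0, "tz": -6, "roll": 0}, {"tx": 0, "ty": 0, "tz": -6, "roll": 0}, {"tx": 0, "ty": 0, "tz": -6, "roll": 0}, {"tx": 0, "ty": 0, "tz": -6, "roll": 0}, {"tx": 0, "ty": 0, "tz": -4, "roll": 0}, {"tx": 0, "ty": 0, "tz": -2, "roll": 0}, {"tx": 0, "ty": 0, "tz": 0, "roll": 0}, {"tx": 0, "ty": 0, "tz": 0, "roll": 0}, {"tx": 0, "ty": 0, "tz": 0, "roll": 0}, {"tx": 0, "ty": 0, "tz": 0, "roll": 0}])

```text
t: 31.45
ee_pos: [0.6982, 0.0209, 0.1628]
orientation: [0.705, -0.705, 0.058, -0.059]
contact_force: [0.8, 0.0, 0.2]
finger_gap: 0.446
```

Request:
apply_moves(increments=[{"tx": 0, "ty": 0, "tz": 0, "roll": 0}, {"tx": 0, "ty": 0, "tz": 0, "roll": 0}, {"tx": 0, "ty": 0, "tz": 0, "roll": 0}, {"tx": 0, "ty": 0, "tz": 0, "roll": 0}, {"tx": 0, "ty": 0, "tz": 0, "roll": 0}, {"tx": 0, "ty": 0, "tz": 0, "roll": 0}, {"tx": 0, "ty": 0, "tz": 0, "roll": 0}, {"tx": 0, "ty": 0, "tz": 0, "roll": 0}, {"tx": 0, "ty": 0, "tz": 0, "roll": 0}, {"tx": 0, "ty": 0, "tz": 0, "roll": 0}], gripper=0.0, squeeze=20)

```text
t: 32.28
ee_pos: [0.6979, 0.02, 0.1627]
orientation: [-0.704, 0.705, -0.058, 0.059]
contact_force: [-2.9, -5.0, 3.6]
finger_gap: 0.16
```

Request:
apply_moves(increments=[{"tx": 0, "ty": 0, "tz": 0, "roll": -3}, {"tx": 0, "ty": 0, "tz": 0, "roll": -3}, {"tx": 0, "ty": 0, "tz": 0, "roll": -4}, {"tx": 0, "ty": 0, "tz": 0, "roll": -4}, {"tx": 0, "ty": 0, "tz": 0, "roll": -4}, {"tx": 0, "ty": 0, "tz": 0, "roll": -4}, {"tx": 0, "ty": 0, "tz": 0, "roll": -4}, {"tx": 0, "ty": 0, "tz": 0, "roll": -4}, {"tx": 0, "ty": 0, "tz": 0, "roll": 0}, {"tx": 0, "ty": 0, "tz": 0, "roll": 0}])

```text
t: 33.12
ee_pos: [0.6977, 0.0208, 0.1637]
orientation: [0.666, -0.665, 0.239, -0.239]
contact_force: [-5.9, -3.5, 7.2]
finger_gap: 0.159
```

```bash
cat >> h.py <<'E'
def look(robot,name):
    s=robot.capture("scene");t=robot.capture("top")
    st=robot.read_state();q=st["orientation"];w,x,y,z=q
    print(st["t"],st["ee_pos"],np.rad2deg(np.arctan2(2*(y*z-w*x),2*(x*z+w*y))),st["finger_gap"],st["contact_force"],st["ft_torque"])
    cv2.imwrite(name,np.hstack([view(s,(345,185),80,80,4.8),view(t,(265,140),80,80,4.8)]))
E
python3 - <<'E'
from station import robot
from h import *
look(robot,"pics/k3.png")
E
```

```text
33.2167 [0.697714   0.02080454 0.16369398] 50.535132438720936 0.16042728802197057 [-6.67783762 -3.71984522  7.02714949] [0.42651756 0.54201849 0.47925271]
```

View pics/k3.png

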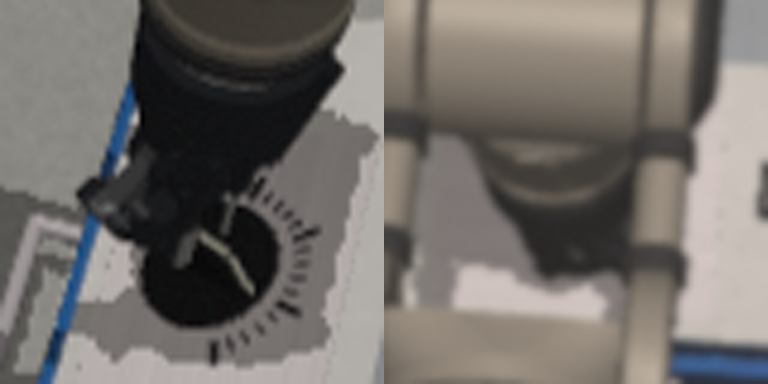

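The knob turns with the gripper and the pointer is now past 10. I continue past 15.

Request:
apply_moves(increments=[{"tx": 0, "ty": 0, "tz": 0, "roll": -4}, {"tx": 0, "ty": 0, "tz": 0, "roll": -4}, {"tx": 0, "ty": 0, "tz": 0, "roll": -4}, {"tx": 0, "ty": 0, "tz": 0, "roll": -4}, {"tx": 0, "ty": 0, "tz": 0, "roll": -4}, {"tx": 0, "ty": 0, "tz": 0, "roll": -4}, {"tx": 0, "ty": 0, "tz": 0, "roll": -4}, {"tx": 0, "ty": 0, "tz": 0, "roll": -4}, {"tx": 0, "ty": 0, "tz": 0, "roll": -4}, {"tx": 0, "ty": 0, "tz": 0, "roll": 0}])

```text
t: 34.05
ee_pos: [0.6983, 0.0205, 0.1658]
orientation: [0.559, -0.558, 0.433, -0.435]
contact_force: [-10.1, -4.2, 15.5]
finger_gap: 0.16
```

```bash
python3 - <<'E'
from station import robot
from h import *
look(robot,"pics/k4.png")
E
```

```text
34.15 [0.69824236 0.0205428  0.16584464] 14.509900012527744 0.15895127997987582 [-9.57908854 -4.33229727 14.61756645] [-0.11027742  0.61091673  0.26084214]
```

View pics/k4.png

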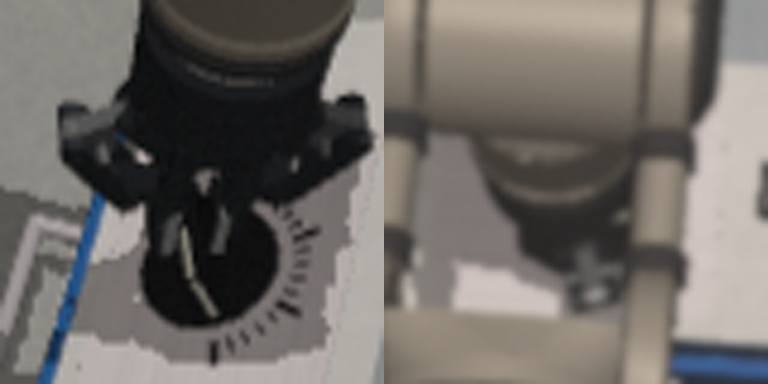

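Request:
apply_moves(increments=[{"tx": 0, "ty": 0, "tz": 0.5, "roll": -3}, {"tx": 0, "ty": 0, "tz": 0.5, "roll": -3}, {"tx": 0, "ty": 0, "tz": 0.5, "roll": -3}, {"tx": 0, "ty": 0, "tz": 0.5, "roll": -3}, {"tx": 0, "ty": 0, "tz": 0, "roll": -2}, {"tx": 0, "ty": 0, "tz": 0, "roll": -2}, {"tx": 0, "ty": 0, "tz": 0, "roll": 0}, {"tx": 0, "ty": 0, "tz": 0, "roll": 0}, {"tx": 0, "ty": 0, "tz": 0, "roll": 0}, {"tx": 0, "ty": 0, "tz": 0, "roll": 0}])

```text
t: 34.98
ee_pos: [0.698, 0.0199, 0.1676]
orientation: [-0.494, 0.493, -0.506, 0.507]
contact_force: [-9.4, -5.3, 14.2]
finger_gap: 0.161
```

```bash
python3 - <<'E'
from station import robot
from h import *
look(robot,"pics/k5.png")
s=robot.capture("scene")
cv2.imwrite("pics/k5b.png",view(s,(365,205),55,60,10))
E
```

```text
35.0833 [0.69793311 0.01991005 0.16757961] -1.4968855290439769 0.15924238452579725 [-10.10419759  -5.86651124  14.88427712] [-0.58559371  0.88439844  0.15626086]
```

View pics/k5b.png

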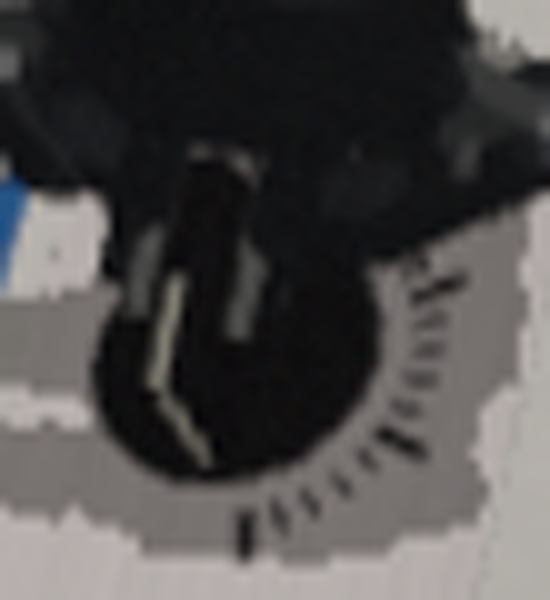

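```bash
cat >> h.py <<'E'
def tip(X,t,h,r=.03):
    ph=1.309-t; return (P0+X[0]*UP+X[1]*YY+h*NN+r*(np.cos(ph)*UP+np.sin(ph)*YY))@GR.T+GT
E
python3 - <<'E'
from h import *
s,_=pickle.load(open("d4.pkl","rb"))
X=[.0642,.0018]
# axis check with marks: long marks: 0,5,10,15 radial
for t in(2.5,2.6,2.7,2.8,2.9): print(t,[((proj(s,tip(X,t,h))[0]-(365,205)+.5)*10).round() for h in(.008,.04)])
o=(365,205);a=view(s,o,55,60,10)
for m in(0,5,10,15):
    for r in(.036,.045):
        q=(proj(s,tip(X,m*.17453,0,r))[0]-o+.5)*10; cv2.circle(a,tuple(int(v) for v in q),4,(0,0,255),-1)
cv2.imwrite("pics/k6.png",a)
E
```

```text
2.5 [array([258., 456.]), array([207., 378.])]
2.6 [array([244., 460.]), array([193., 382.])]
2.7 [array([231., 463.]), array([180., 385.])]
2.8 [array([218., 464.]), array([166., 386.])]
2.9 [array([205., 464.]), array([153., 387.])]
```

View pics/k6.png

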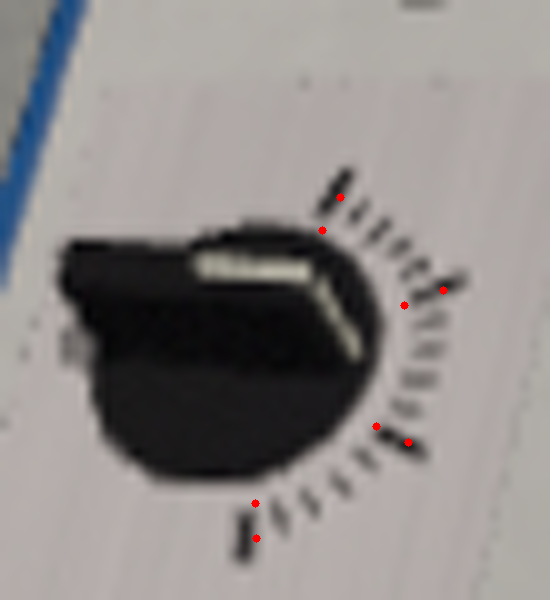

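Pointer about 2.84 rad, clearly past 15. Now back to 10 minutes: jaw angle about 63.8°, so a turn of +65°.

Request:
apply_moves(increments=[{"tx": 0, "ty": 0, "tz": 0, "roll": 3}, {"tx": 0, "ty": 0, "tz": 0, "roll": 4}, {"tx": 0, "ty": 0, "tz": 0, "roll": 4}, {"tx": 0, "ty": 0, "tz": 0, "roll": 4}, {"tx": 0, "ty": 0, "tz": 0, "roll": 4}, {"tx": 0, "ty": 0, "tz": 0, "roll": 4}, {"tx": 0, "ty": 0, "tz": 0, "roll": 4}, {"tx": 0, "ty": 0, "tz": 0, "roll": 4}, {"tx": 0, "ty": 0, "tz": 0, "roll": 4}, {"tx": 0, "ty": 0, "tz": 0, "roll": 4}])

```text
t: 35.97
ee_pos: [0.6963, 0.0215, 0.168]
orientation: [-0.635, 0.635, -0.312, 0.311]
contact_force: [-16.4, 1.9, 18.9]
finger_gap: 0.16
```

Request:
apply_moves(increments=[{"tx": 0, "ty": 0, "tz": 0, "roll": 4}, {"tx": 0, "ty": 0, "tz": 0, "roll": 4}, {"tx": 0, "ty": 0, "tz": 0, "roll": 4}, {"tx": 0, "ty": 0, "tz": 0, "roll": 4}, {"tx": 0, "ty": 0, "tz": 0, "roll": 4}, {"tx": 0, "ty": 0, "tz": 0, "roll": 3}, {"tx": 0, "ty": 0, "tz": 0, "roll": 3}, {"tx": 0, "ty": 0, "tz": 0, "roll": 0}, {"tx": 0, "ty": 0, "tz": 0, "roll": 0}, {"tx": 0, "ty": 0, "tz": 0, "roll": 0}])

```text
t: 36.8
ee_pos: [0.6961, 0.0206, 0.1671]
orientation: [-0.688, 0.689, -0.163, 0.161]
contact_force: [-14.4, -3.3, 16.3]
finger_gap: 0.155
```

```bash
python3 - <<'E'
from station import robot
from h import *
look(robot,"pics/k7.png")
s=robot.capture("scene")
cv2.imwrite("pics/k7b.png",view(s,(365,205),55,60,10))
for t in(1.6,1.7,1.75,1.8,1.9): print(t,[((proj(s,tip([.0642,.0018],t,h))[0]-(365,205)+.5)*10).round() for h in(.008,.04)])
E
```

```text
36.9 [0.69608675 0.0206168  0.16711219] 63.52540328473583 0.16221643061470625 [-14.88280493  -3.2354446   16.25471348] [-0.39688396  2.21860266  0.07550105]
1.6 [array([354., 380.]), array([305., 300.])]
1.7 [array([347., 391.]), array([298., 312.])]
1.75 [array([343., 397.]), array([294., 317.])]
1.8 [array([338., 402.]), array([289., 323.])]
1.9 [array([329., 413.]), array([280., 333.])]
```

View pics/k7b.png

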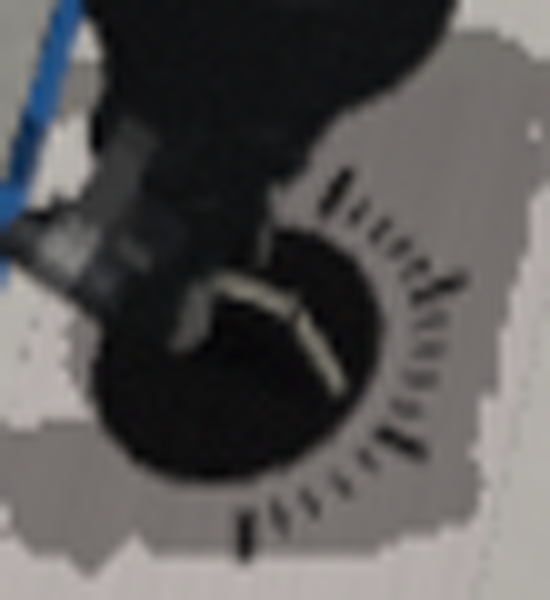

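Request:
apply_moves(increments=[{"tx": 0, "ty": 0, "tz": 0, "roll": 0}, {"tx": 0, "ty": 0, "tz": 0, "roll": 0}, {"tx": 0, "ty": 0, "tz": 0, "roll": 0}, {"tx": 0, "ty": 0, "tz": 0, "roll": 0}, {"tx": 0, "ty": 0, "tz": 5, "roll": 0}, {"tx": 0, "ty": 0, "tz": 10, "roll": 0}, {"tx": 0, "ty": 0, "tz": 20, "roll": 0}, {"tx": -10, "ty": 0, "tz": 25, "roll": 0}, {"tx": -25, "ty": 0, "tz": 20, "roll": 0}, {"tx": -35, "ty": 0, "tz": 0, "roll": 0}], gripper=0.45)

```text
t: 37.78
ee_pos: [0.6307, 0.0206, 0.2493]
orientation: [0.689, -0.688, 0.158, -0.165]
contact_force: [-0.2, -0.2, 0.6]
finger_gap: 0.451
```

Request:
apply_moves(increments=[{"tx": -35, "ty": 10, "tz": 0, "roll": 0}, {"tx": -35, "ty": 20, "tz": 0, "roll": 0}, {"tx": -35, "ty": 30, "tz": 0, "roll": 0}, {"tx": -30, "ty": 30, "tz": 0, "roll": 0}, {"tx": -20, "ty": 35, "tz": 0, "roll": 0}, {"tx": -10, "ty": 35, "tz": 0, "roll": 0}, {"tx": 0, "ty": 35, "tz": 0, "roll": 0}, {"tx": 0, "ty": 20, "tz": 0, "roll": 0}, {"tx": 0, "ty": 0, "tz": 0, "roll": 0}, {"tx": 0, "ty": 0, "tz": 0, "roll": 0}])

```text
t: 38.62
ee_pos: [0.4669, 0.2333, 0.245]
orientation: [0.689, -0.688, 0.161, -0.161]
contact_force: [0.5, -0.6, 0.5]
finger_gap: 0.452
```

```bash
python3 - <<'E'
from station import robot
from h import *
s=robot.capture("scene");t=robot.capture("top")
pickle.dump((s,t),open("d5.pkl","wb"))
X=[.0642,.0018]
def mk(p,o,k):
    a=view(p,o,60,60,k)
    for m in(0,5,10,15):
        q=(proj(p,tip(X,m*.17453,0,.041))[0]-o+.5)*k; cv2.circle(a,tuple(int(v) for v in q),2,(0,0,255),-1)
    q=[(proj(p,tip(X,1.745,.04,r))[0]-o+.5)*k for r in(0,.03)]+[(proj(p,tip(X,1.745,.008,.03))[0]-o+.5)*k]
    cv2.polylines(a,[np.array(q).astype(int)],False,(0,0,255))
    return a
cv2.imwrite("pics/k8.png",np.hstack([mk(s,(362,202),6.6),mk(t,(276,150),6.6)]))
cv2.imwrite("pics/k9.png",np.hstack([view(s,(362,202),60,60,6.6),view(t,(276,150),60,60,6.6)]))
E
```

```text
(no output)
```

View pics/k8.png

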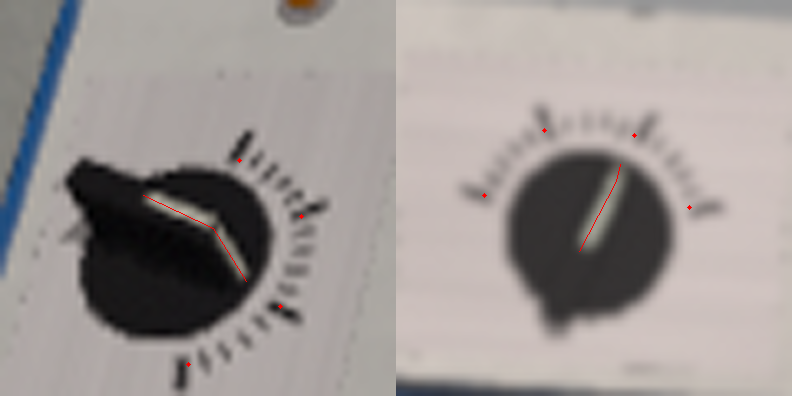

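View pics/k9.png

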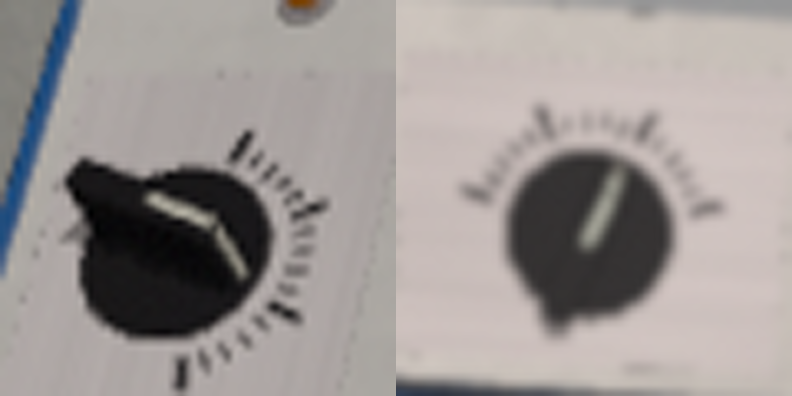

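```bash
python3 - <<'E'
from h import *
s,t=pickle.load(open("d5.pkl","rb"));k=6.6
V=[(s,(362,202),[(242,149),(313,212),(285,312),(182,374)],(214,222),(245,277),(148,200)),
   (t,(276-60,150),[(475,194),(545,121),(644,127),(707,210)],(622,167),None,(585,245))]
def P(p,o,X): return (proj(p,X)[0]-o+.5)*k
def res(x,use=(0,1),full=True):
    u,y,r,T,r0=x[:5];off=x[5:].reshape(2,2);out=[]
    for i in use:
        p,o,M,kn,tp,st=V[i]
        for m,q in zip((0,5,10,15),M): out.append(P(p,o,tip((u,y),m*.17453,0,r))+off[i]-q)
        out.append((P(p,o,tip((u,y),T,.04,.03))+off[i]-kn))
        out.append((P(p,o,tip((u,y),T,.04,r0))+off[i]-st))
        if tp: out.append(P(p,o,tip((u,y),T,.008,.03))+off[i]-tp)
    return np.r_[np.concatenate(out),x[5:]/7]
for use in((0,1),(0,),(1,)):
    r=least_squares(res,[.064,.002,.043,1.7,.005,0,0,0,0],args=(use,),x_scale=[.01,.01,.01,.1,.01,3,3,3,3]);J=r.jac
    print(np.round(r.x,4),"min",r.x[3]/.17453,"rms",np.sqrt((r.fun**2).mean()))
E
```

```text
[ 6.6400e-02 -1.0000e-04  4.5300e-02  1.6765e+00  2.9000e-03 -8.9228e+00
 -5.3056e+00 -1.6450e-01  4.8336e+00] min 9.606079688885478 rms 3.0221198879008604
[6.1300e-02 2.4000e-03 4.5600e-02 1.6708e+00 4.0000e-03 3.5161e+00
 1.4705e+00 0.0000e+00 0.0000e+00] min 9.572885856488265 rms 1.3746488998557822
[ 7.33000e-02 -2.40000e-03  4.51000e-02  1.68260e+00  1.70000e-03
 -0.00000e+00  0.00000e+00 -6.55780e+00  2.16175e+01] min 9.640520410806591 rms 3.665437225162124
```

The marks and pointer give about 9.6 minutes, which is inside the band but too near its edge. I'll regrip and add about 4° clockwise.

Request:
apply_moves(increments=[{"tx": 10, "ty": -25, "tz": 0, "roll": 0}, {"tx": 15, "ty": -30, "tz": 0, "roll": 0}, {"tx": 15, "ty": -30, "tz": 0, "roll": 0}, {"tx": 20, "ty": -30, "tz": 0, "roll": 0}, {"tx": 25, "ty": -30, "tz": 0, "roll": 0}, {"tx": 27, "ty": -30, "tz": 0, "roll": 0}, {"tx": 35, "ty": -20, "tz": 0, "roll": 0}, {"tx": 35, "ty": -14, "tz": 0, "roll": 0}, {"tx": 30, "ty": -3, "tz": 0, "roll": 0}, {"tx": 19, "ty": 0, "tz": 0, "roll": 0}], gripper=0.45)

```text
t: 39.55
ee_pos: [0.6999, 0.0162, 0.2437]
orientation: [-0.688, 0.688, -0.163, 0.164]
contact_force: [0.5, 0.4, 0.6]
finger_gap: 0.455
```

Request:
apply_moves(increments=[{"tx": 0, "ty": 0, "tz": -20, "roll": 0}, {"tx": 0, "ty": 0, "tz": -20, "roll": 0}, {"tx": 0, "ty": 0, "tz": -15, "roll": 0}, {"tx": 0, "ty": 0, "tz": -10, "roll": 0}, {"tx": 0, "ty": 0, "tz": 0, "roll": 0}, {"tx": 0, "ty": 0, "tz": 0, "roll": 0}, {"tx": 0, "ty": 0, "tz": 0, "roll": 0}, {"tx": 0, "ty": 0, "tz": 0, "roll": 0}, {"tx": 0, "ty": 0, "tz": 0, "roll": 0}, {"tx": 0, "ty": 0, "tz": 0, "roll": 0}])

```text
t: 40.38
ee_pos: [0.6982, 0.0205, 0.1802]
orientation: [0.688, -0.688, 0.161, -0.162]
contact_force: [-0.8, -0.9, 0.1]
finger_gap: 0.449
```

Request:
apply_moves(increments=[{"tx": 0, "ty": 0, "tz": -5, "roll": 0}, {"tx": 0, "ty": 0, "tz": -5, "roll": 0}, {"tx": 0, "ty": 0, "tz": -4, "roll": 0}, {"tx": 0, "ty": 0, "tz": 0, "roll": 0}, {"tx": 0, "ty": 0, "tz": 0, "roll": 0}, {"tx": 0, "ty": 0, "tz": 0, "roll": 0}, {"tx": 0, "ty": 0, "tz": 0, "roll": 0}, {"tx": 0, "ty": 0, "tz": 0, "roll": 0}, {"tx": 0, "ty": 0, "tz": 0, "roll": 0}, {"tx": 0, "ty": 0, "tz": 0, "roll": 0}])

```text
t: 41.22
ee_pos: [0.698, 0.0205, 0.1655]
orientation: [0.688, -0.688, 0.162, -0.162]
contact_force: [0.4, 0.3, 0.1]
finger_gap: 0.447
```

Request:
apply_moves(increments=[{"tx": 0, "ty": 0, "tz": 0, "roll": 0}, {"tx": 0, "ty": 0, "tz": 0, "roll": 0}, {"tx": 0, "ty": 0, "tz": 0, "roll": 0}, {"tx": 0, "ty": 0, "tz": 0, "roll": 0}, {"tx": 0, "ty": 0, "tz": 0, "roll": 0}, {"tx": 0, "ty": 0, "tz": 0, "roll": 0}, {"tx": 0, "ty": 0, "tz": 0, "roll": -2}, {"tx": 0, "ty": 0, "tz": 0, "roll": -2}, {"tx": 0, "ty": 0, "tz": 0, "roll": 0}, {"tx": 0, "ty": 0, "tz": 0, "roll": 0}], gripper=0.0)

```text
t: 42.05
ee_pos: [0.6977, 0.02, 0.1655]
orientation: [-0.682, 0.682, -0.186, 0.186]
contact_force: [-3.6, -4.3, 2.8]
finger_gap: 0.173
```

Request:
apply_moves(increments=[{"tx": 0, "ty": 0, "tz": 0, "roll": 0}, {"tx": 0, "ty": 0, "tz": 0, "roll": 0}, {"tx": 0, "ty": 0, "tz": 0, "roll": 0}, {"tx": 0, "ty": 0, "tz": 0, "roll": 0}, {"tx": 0, "ty": 0, "tz": 5, "roll": 0}, {"tx": 0, "ty": 0, "tz": 10, "roll": 0}, {"tx": 0, "ty": 0, "tz": 20, "roll": 0}, {"tx": -10, "ty": 0, "tz": 25, "roll": 0}, {"tx": -25, "ty": 0, "tz": 20, "roll": 0}, {"tx": -35, "ty": 0, "tz": 0, "roll": 0}], gripper=0.45)

```text
t: 42.88
ee_pos: [0.6305, 0.0202, 0.2505]
orientation: [0.683, -0.682, 0.182, -0.189]
contact_force: [0.5, -0.5, 1.1]
finger_gap: 0.453
```

Request:
apply_moves(increments=[{"tx": -35, "ty": 10, "tz": 0, "roll": 0}, {"tx": -35, "ty": 20, "tz": 0, "roll": 0}, {"tx": -35, "ty": 30, "tz": 0, "roll": 0}, {"tx": -30, "ty": 30, "tz": 0, "roll": 0}, {"tx": -20, "ty": 35, "tz": 0, "roll": 0}, {"tx": -10, "ty": 35, "tz": 0, "roll": 0}, {"tx": 0, "ty": 35, "tz": 0, "roll": 0}, {"tx": 0, "ty": 20, "tz": 0, "roll": 0}, {"tx": 0, "ty": 0, "tz": 0, "roll": 0}, {"tx": 0, "ty": 0, "tz": 0, "roll": 0}])

```text
t: 43.72
ee_pos: [0.4668, 0.2329, 0.2462]
orientation: [0.683, -0.682, 0.185, -0.185]
contact_force: [0.2, -0.4, -0.7]
finger_gap: 0.452
```

```bash
python3 - <<'E'
from station import robot
from h import *
s=robot.capture("scene");t=robot.capture("top")
pickle.dump((s,t),open("d6.pkl","wb"))
cv2.imwrite("pics/k10.png",np.hstack([view(s,(362,202),60,60,6.6),view(t,(276,150),60,60,6.6)]))
o=(240,195);b=view(t,o,130,40,6);draw(t,DRY(0)+[PAN],GR,GT,b,6,o,(0,0,255))
cv2.imwrite("pics/k11.png",b);cv2.imwrite("pics/full_end.png",np.hstack([cv2.resize(s["color"][:,:,::-1],(400,300)),cv2.resize(t["color"][:,:,::-1],(400,300))]))
E
```

```text
(no output)
```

View pics/k10.png

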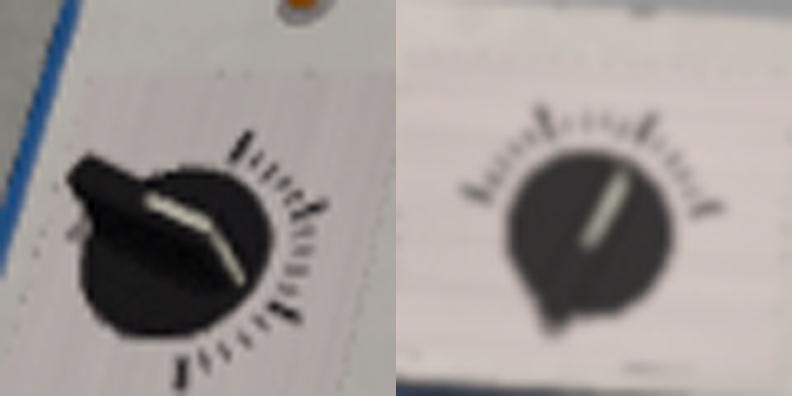

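View pics/k11.png

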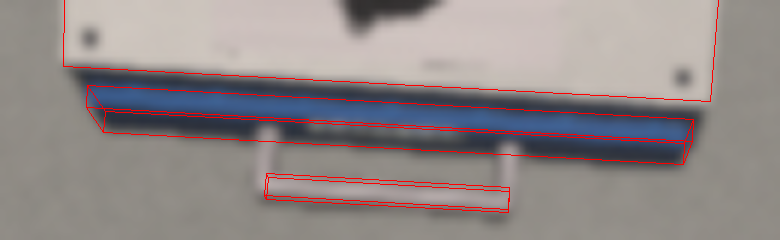

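View pics/full_end.png

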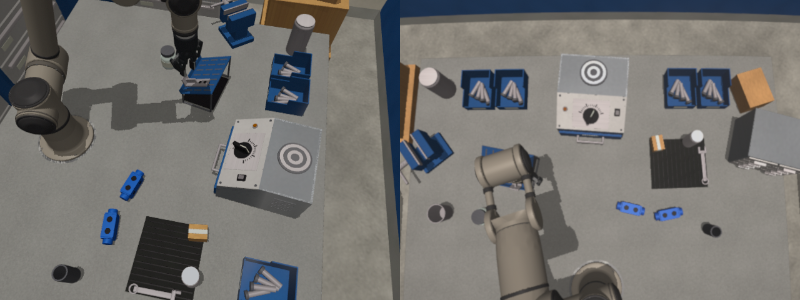

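```bash
python3 - <<'E'
from h import *
s,t=pickle.load(open("d6.pkl","rb"));k=6.6
V=[(s,(362,202),[(242,149),(313,212),(285,312),(182,374)],(210,230),(242,282),(148,200)),
   (t,(276-60,150),[(475,194),(545,121),(644,127),(707,210)],(625,172),None,(587,245))]
def P(p,o,X): return (proj(p,X)[0]-o+.5)*k
def res(x,use=(0,1)):
    u,y,r,T,r0=x[:5];off=x[5:].reshape(2,2);out=[]
    for i in use:
        p,o,M,kn,tp,st=V[i]
        for m,q in zip((0,5,10,15),M): out.append(P(p,o,tip((u,y),m*.17453,0,r))+off[i]-q)
        out.append((P(p,o,tip((u,y),T,.04,.03))+off[i]-kn)); out.append((P(p,o,tip((u,y),T,.04,r0))+off[i]-st))
        if tp: out.append(P(p,o,tip((u,y),T,.008,.03))+off[i]-tp)
    return np.r_[np.concatenate(out),x[5:]/7]
for use in((0,1),(0,),(1,)):
    r=least_squares(res,[.064,.002,.043,1.7,.005,0,0,0,0],args=(use,),x_scale=[.01,.01,.01,.1,.01,3,3,3,3])
    print(r.x[3],"min",r.x[3]/.17453,"rms",np.sqrt((r.fun**2).mean()))
E
```

```text
1.7465143622779615 min 10.006957899948214 rms 2.524028683138918
1.753885056368124 min 10.049189574102584 rms 1.314209647150575
1.729845656705332 min 9.911451651322592 rms 2.9956953401182824
```

The timer reads 10.0 min (9.9 and 10.05 from the single views), the drawer is home and the arm is clear, so I hand in.

```bash
python3 - <<'E'
from station import robot
st=robot.read_state();print(st["t"],st["contact_force"])
print(robot.finish_job())
E
```

```text
43.8167 [-0.13318635 -0.36789166 -0.12933216]
the job is handed in; nothing more can be done
None
```

The job is handed in at about 43.8 s of the 72 s allowed; `finish_job()` gave no verdict. The fork end went into the left bay, tail first and let down flat. The steel valve body went into the right bay, and the drawer was pushed in until the force rose to 16 N with no further travel. I wound the timer clockwise to about 2.84 rad, past the 15 mark, and turned it back.

Last checks:
- **Parts in the drawer:** The pictures taken before shutting showed both parts flat in their bays. The valve was centred, and the fork was about 11 mm toward the rear of its bay (limit 30 mm).
- **Drawer:** It matches fully home within about 1 mm in the top view, and did in both views before the timer was set. One overlay, taken while the gripper was still pushing, suggested a few mm off, but the unobstructed pictures afterwards did not bear that out.
- **Timer:** My first setting read about 9.6 minutes, too close to the edge of the band, so I gripped it again and turned it about 4° further. It now reads 10.0 minutes from both cameras together (10.05 from the scene view, 9.9 from the top view).
- **Rest of the scene:** The carton, can and wrench look unmoved in the final pictures, as the bracket did before the arm was parked above the rack, though I judged these by eye. The arm is clear of everything, with the force sensor near zero.

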